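Clear the brick soldering hearth into the covered waste bin

TASK

Clear the brick hearth for the next soldering job: put the broken sooty brick lump that lies before its mouth and the spent black charcoal block from inside it into the waste bin, then shut the bin's lid fully. The charcoal sits too snugly between the bricks for fingers to reach round it and the roof brick is above it, so slant in under the roof, press lightly on its top and draw it out before picking it up; it is brittle, so do not press or squeeze it hard. Leave the loose roof brick and everything else on the bench where it is.

Things in the scene. Friction and masses are not known exactly. Their poses are not given: they have to be found in the camera images.
- hearth: fixed brick hearth: dark board 235 (x) x 131 (y) x 22 thick, on it cream bricks on edge, 76 high: two cheeks 32 thick, x = -29 to +85, with a niche 66 wide between them, and a back brick (inner face x = +85). Origin: centre of the board's underside; x points from the open mouth to the back, z up. The board's front edge is at x = -117; niche floor z = 22; cheeks' top z = 98
- mouth (a point): middle of the niche's mouth at floor level: between the front ends of the two cheek bricks, on the board's top
- roof: loose cream roof brick 114 (x) x 150 (y) x 32 thick, lying across the cheeks and the back brick, its underside 76 above the niche floor; its front edge stands about 32 behind the cheeks' front ends. Origin: centre of its underside, axes as the hearth's
- charcoal: spent black charcoal block, 52 (its x) x 77 (its y) x 26 high, about 90 g, brittle; lies flat on the niche floor with its long side running into the niche and its far end near the back brick, 7 mm free on either side, its near end just behind the roof brick's front edge. Origin: centre of its underside; z up
- lump: broken brown sooty fire-brick lump, 38 (its x) x 46 (its y) x 28 high, about 40 g, lying on the board before the niche. Origin: centre of its underside; z up
- bin: grey sheet-steel waste bin, fixed, 150 (x) x 190 (y) x 90 high, walls and floor 4 thick, open at the top, with small carrying handles (19 proud) on its two y ends. Origin: centre of its underside; z up
- lid (a joint): angle of the bin's red lid (rad): 0 fully shut, grows as it opens, about 1.57 upright; the hinge is stiff and stays where it is left
- lid_hinge (a point): middle of the lid's hinge line, along y at the bin's far (+x) top edge; the lid is a plate 150 x 190 x 6, reaching from the hinge to the bin's near edge when shut
- lid_handle (a point): grip point of the small knob on the lid's outer face, near its free edge
- torch: hand torch with blue can and brass head, 129x62x190, upright, a bystander. Origin at its foot, 38 from the can's axis
- tin: red hinged tin 89x121x35, a bystander. Origin: centre of its underside
- brush: thin brush with red handle, 152 long, a bystander. Origin: centre of its underside
- matches: matchbox 36x55x15, a bystander. Origin: centre of its underside
- tweezers: steel tweezers 155 long, a bystander. Origin: centre of its underside
- steel_beaker: open steel beaker 90 across, 94 high, a bystander. Origin: centre of its underside
- hammer: small chasing hammer with wooden handle, 224 long, a bystander. Origin: centre of its underside

How it is judged (in metres and radians):
At the end, for the whole second after the job is handed in: the charcoal block and the brick lump lie at rest inside the waste bin (between its walls, below its rim) and the lid is shut to within 0.06 rad (x of charcoal in the frame of bin between -0.075 and 0.075 m and y of charcoal in the frame of bin between -0.095 and 0.095 m and z of charcoal in the frame of bin between -0.005 and 0.085 m and x of lump in the frame of bin between -0.075 and 0.075 m and y of lump in the frame of bin between -0.095 and 0.095 m and z of lump in the frame of bin between -0.005 and 0.085 m and value of joint lid below 0.06 rad and linear speed of each of charcoal, lump below 0.02 m/s); the robot touches nothing.
It fails at once if the brittle charcoal is leaned on with more than 35 N (against the hearth) or squeezed with more than 60 N (contact force between charcoal and hearth above 35 N or contact force between the fingers and charcoal above 60 N).
It fails at once if the loose roof brick is shifted by more than 15 mm (distance of roof from where it was at the start of the episode above 0.015 m).
It fails at once if a bystander (torch, tin, brush, matchbox, tweezers, beaker or hammer) is moved by more than 30 mm (distance of any of torch, tin, brush, matches, tweezers, steel_beaker, hammer from where it was at the start of the episode above 0.03 m).
It also fails if it takes over 70 s, if anything falls off the work surface, if the arm or the gripper's body presses on something with over 40 N, if the wrist force passes 120 N, or if a joint passes its speed limit or range.

ROBOT

A 6-joint arm with a two-finger parallel gripper is mounted at the origin on a cart in front of the work surface, level with it; the furniture and walls round the work are solid. World frame = base frame: x ahead of the robot, y to its left, z up, the work surface at z = 0. Lengths are in mm, angles in rad, forces in N, time in s.
With the tool pointing down it reaches from about 275 to 1000 mm from the base axis. Payload 8.4 kg.
Tool frame: the origin (TCP) lies between the finger pads; the fingertips stand 25 mm ahead of it and the grasp point (between the pads) lies 6 mm ahead of it; z points along the fingers, y is the line along which they close (so a half turn about z gives the same grasp; the last joint's range is limited). The gripper opens to 85 mm and grips with 20 to 120 N. Pads are 22 mm wide; open, the fingers measure 114 mm over their backs; the gripper's body (76 mm by 85 mm) begins 54 mm behind the grasp point. The pads swing forward as they close: fully open they stand 13 mm farther back than shut.
Start: joints at [1.215, 0.353, 1.633, -0, 1.155, -0.002], TCP at [216.539, 586.292, 256.281] pointing down, gripper open.
Joint ranges: [-2.63, 2.63], [-0.92, 2.1], [0.06, 2.66], [-1.3, 4.44], [0, 2.69], [-3.02, 3.02]. Speed limits (rad/s): [2.22, 2.22, 2.79, 3.14, 3.14, 3.14].

INTERFACE

Orientations are given as [roll, pitch, yaw] about the fixed x, y, z axes, in that order (R = Rz(yaw) Ry(pitch) Rx(roll)).
In Python, from rig import r, eyes, workorder gives the robot as it stands. The module is installed in compiled form; this text tells all that it offers.
- The arm moves only by the tool step_arm, never from a script. Its argument "moves" is a list of rows, each an object of numbers: "tx", "ty", "tz": the shift along the tool's x, y, z scaled (see below); "ax", "ay", "az": the turn, a rotation vector about the tool's x, y, z scaled (see below). In form: [{"tx": .., "ty": .., "tz": .., "ax": .., "ay": .., "az": ..}, ...]. A call has 1 to 5 rows; each row shifts and turns the commanded pose from where the row before left it, along the tool's axes as they then stand; what a row does not reach is not made up. The controller multiplies each number of a shift by 25 mm and each number of a turn by 90 degrees. A row lasts 1/8 s, in which the tool goes at most 62.5 mm and 10.7 degrees, less where a joint would pass 70% of its speed; a pose out of reach is approached as far as the arm can. A call with a number of a shift or a turn outside -1 to 1 is refused whole. A call with a gripper value outside its range is refused whole. "gripper" is the opening, from 0 (shut) to 1 (fully open), set as the call begins (left out, the last holds). The fingers move at their own pace and stop on an object; "newtons" is the grip in N (left out, the last holds). Time passes only in rows, so rows that do not move let the fingers close. It gives the time, the measured TCP pose, the force, the opening and the grip force at its end, in the units of the state.
- r.sense(): the state, without advancing time (a new reading comes with each control period).
- eyes.grab_frame(name): name is "scene" or "top"; returns (picture, depth): 400x640x3 uint8, red, green, blue; 400x640 float32, mm along the optical axis (not along the pixel's ray), 0 where there is no reading.
- eyes.camera_info(name): a dict with "intrinsics" (3x3 intrinsics, pixels), "cam_to_world" (4x4, takes a point from camera to world coordinates). Camera axes: x right, y up, looking along -z (the intrinsics and any distortion apply to the point x, -y, -z); pixel columns grow to the right and rows downward; lengths in mm; the calibration is good to about 2 mm. A picture is of the moment at which its call begins. camera_info takes no time and is no camera call.
- workorder.sign_off(): hands the job in; it is judged then, once.
The state is a dict: "clock": time; "qpos": joint angles; "qvel": joint speeds; "joint_efforts": joint torques, N m; "eef_pos": TCP position; "tcp_rot": TCP orientation; "contact_force": force on the tool from outside, world axes, zero at the start; "wrist_torque": the same for the moment, N m; "opening": opening from 0.0 (shut) to 1.0 (fully open); "grasp_force": force on a finger pad.
Only numpy, scipy, OpenCV 4.12 (cv2) and the standard library are available. Lean on these libraries where they do the work, as an engineer would, in place of code of your own. Each camera call takes 0.05 s, during which the arm holds its last target. There are 200 camera calls.

## Working session

There is one attempt and no reset: what is moved stays moved. The work goes in short steps, Python scripts to look and compute and a tool call to move; the robot and the scene stay as the last step left them, time stands still between calls to the robot, and variables do not carry over. Pictures are saved under pics/ and viewed, at most 10 in all, crops included, and the job is handed in when it is done.

Besides the shell and the picture viewer there is one more tool, called after "Request:" as name(argument=value, ...) on one line, values as JSON. step_arm: Moves the arm, as the interface text tells. Its arguments: {"type":"object","properties":{"moves":{"type":"array","items":{"type":"object","properties":{"tx":{"type":"number"},"ty":{"type":"number"},"tz":{"type":"number"},"ax":{"type":"number"},"ay":{"type":"number"},"az":{"type":"number"}}}},"gripper":{"type":"number"},"newtons":{"type":"number"}},"required":["moves"]}

```bash
mkdir -p pics; cat > h.py <<'E'
import numpy as np, cv2
from rig import r, eyes, workorder
def grab(n,tag):
    p,d=eyes.grab_frame(n); cv2.imwrite(f'pics/{tag}.png',p[:,:,::-1]); np.save(f'pics/{tag}.npy',d); return p,d
def world(n,d):
    i=eyes.camera_info(n);K=np.array(i['intrinsics']);T=np.array(i['cam_to_world'])
    v,u=np.mgrid[:d.shape[0],:d.shape[1]]
    X=np.stack([(u-K[0,2])/K[0,0]*d,-(v-K[1,2])/K[1,1]*d,-d,np.ones_like(d)],-1)
    return (X@T.T)[...,:3]
E
python3 - <<'E'
from h import *
for n in ['scene','top']:
    p,d=grab(n,n+'0'); i=eyes.camera_info(n); print(n,{k:np.round(v,3).tolist() if not isinstance(v,str) else v for k,v in i.items()}); print((d==0).mean())
s=r.sense();print(s)
E
```

```text
scene {'intrinsics': [[498.622, 0.0, 325.493], [0.0, 498.622, 205.268], [0.0, 0.0, 1.0]], 'cam_to_world': [[0.643, 0.376, -0.667, -363.864], [-0.766, 0.326, -0.555, -699.027], [0.009, 0.868, 0.497, 780.14], [0.0, 0.0, 0.0, 1.0]]}
0.11178515625
top {'intrinsics': [[399.721, 0.0, 316.759], [0.0, 399.721, 201.758], [0.0, 0.0, 1.0]], 'cam_to_world': [[0.029, 0.996, -0.088, 451.404], [-1.0, 0.027, -0.014, 25.262], [-0.012, 0.088, 0.996, 1105.468], [0.0, 0.0, 0.0, 1.0]]}
0.003828125
{'clock': 0.1, 'qpos': array([ 1.21459407e+00,  3.53608818e-01,  1.63405663e+00,  3.20990365e-05,
        1.15519912e+00, -2.37777301e-03]), 'qvel': array([ 0.0004645 , -0.00226495,  0.00085371, -0.00099081, -0.00023276,
       -0.00087679]), 'joint_efforts': array([-1.39078365e-03, -6.06358266e+01, -3.42817640e+01, -1.09829609e-04,
        3.99910205e-03, -8.41456057e-06]), 'eef_pos': array([216.39528841, 585.92153174, 255.61938068]), 'tcp_rot': array([-3.14032081e+00, -3.23743589e-05,  2.78775517e+00]), 'contact_force': array([0.19776021, 0.3322769 , 0.61642966]), 'wrist_torque': array([ 0.01086423,  0.01714023, -0.00723898]), 'grasp_force': 0.0, 'opening': 0.9990124525323937}
```

View pics/scene0.png

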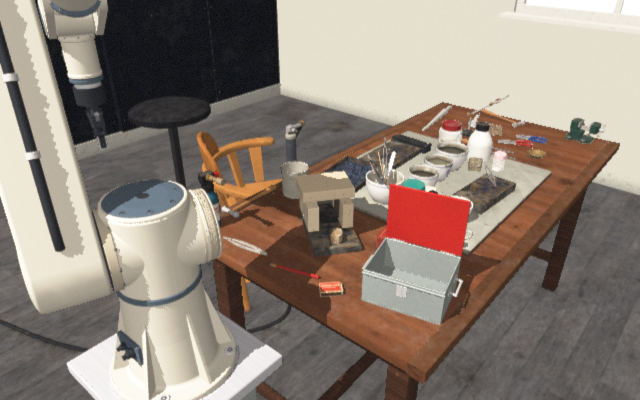

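View pics/top0.png

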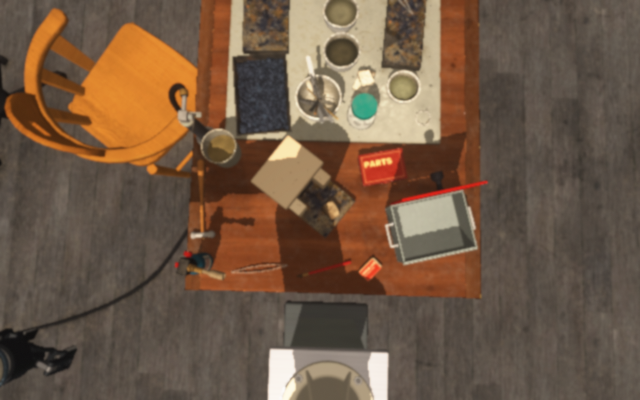

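```bash
python3 - <<'E'
from h import *
a=cv2.imread('pics/top0.png')[120:280,180:500]; b=cv2.imread('pics/scene0.png')[160:320,230:480]
cv2.imwrite('pics/ca.png',np.vstack([cv2.resize(a[10:130,60:180],(480,480),interpolation=2)]))
b2=cv2.resize(b,(750,480),interpolation=2)
cv2.imwrite('pics/cb.png',b2)
for n in ['top','scene']:
    W=world(n,np.load(f'pics/{n}0.npy')); np.save(f'pics/W{n}.npy',W)
W=np.load('pics/Wtop.npy')
# roof top: z ~130, rectangle fit
def rect(m,name):
    P=W[m][:,:2].astype(np.float32); print(name,m.sum(),cv2.minAreaRect(P), np.median(W[m][:,2]))
reg=np.zeros(W.shape[:2],bool); reg[125:240,240:360]=1
rect(reg&(W[...,2]>115)&(W[...,2]<145),'roof')
rect(reg&(W[...,2]>40)&(W[...,2]<65),'lumpish')
rect(reg&(W[...,2]>12)&(W[...,2]<145),'hearth')
reg[:]=0; reg[185:275,380:490]=1
rect(reg&(W[...,2]>80)&(W[...,2]<98),'binrim')
rect(reg&(W[...,2]>110),'lid'); 
m=reg&(W[...,2]>110); print(W[m].min(0),W[m].max(0))
print('table z',np.median(W[245:290,330:350,2]))
E
```

```text
roof 2755 ((611.4739990234375, 116.9803237915039), (114.46002960205078, 150.04029846191406), 53.13352966308594) 129.35841852172655
lumpish 463 ((625.4703979492188, 90.59901428222656), (255.52220153808594, 323.89630126953125), 1.3702560663223267) 47.38469099967028
hearth 6172 ((605.76416015625, 91.27693939208984), (311.61370849609375, 331.8344421386719), 1.4462977647781372) 94.61005169860908
binrim 653 ((485.96142578125, -256.5068054199219), (154.02304077148438, 190.9517059326172), 13.871194839477539) 88.12839662018212
lid 388 ((529.720703125, -146.31817626953125), (28.624271392822266, 376.1300048828125), 20.18199920654297) 238.21735788238863
[ 451.40421236 -327.47791305  112.00319098] [ 581.97577211   25.26220296 1105.46808491]
table z -0.22389583253550427
```

View pics/ca.png

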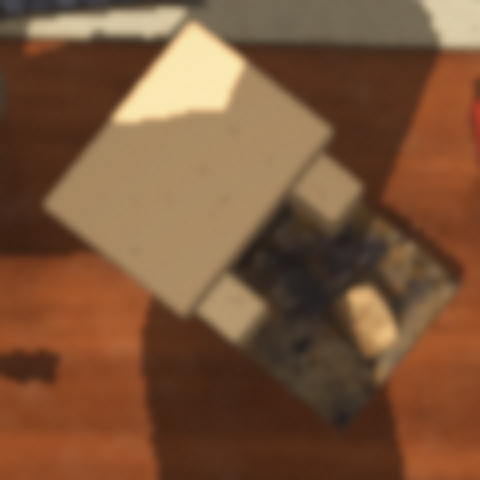

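View pics/cb.png

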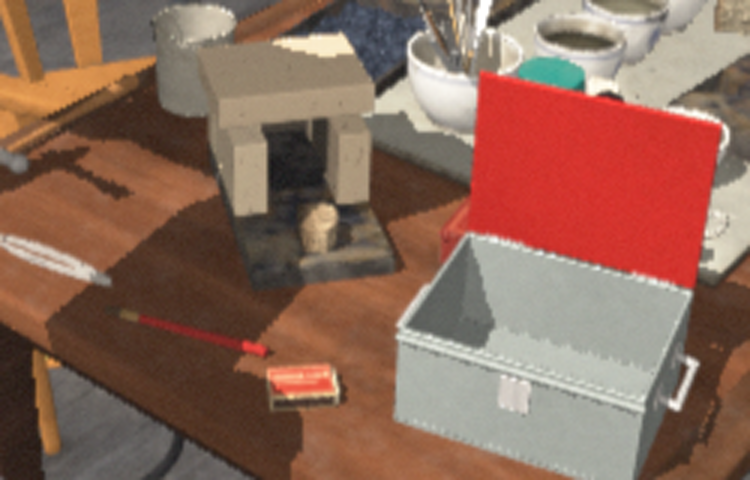

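```bash
cat >> h.py <<'E'
A=np.deg2rad(53.1); RH=np.array([[np.cos(A),-np.sin(A),0],[np.sin(A),np.cos(A),0],[0,0,1]])
OH=np.array([611.5,117,0])-RH@[60,0,0]
def hf(P): return (P-OH)@RH
B=np.deg2rad(13.9); RB=np.array([[np.cos(B),-np.sin(B),0],[np.sin(B),np.cos(B),0],[0,0,1]])
E
python3 - <<'E'
from h import *
for n in ['top','scene']:
    W=np.load(f'pics/W{n}.npy'); p=cv2.imread(f'pics/{n}0.png').astype(int); H=hf(W)
    ok=(np.load(f'pics/{n}0.npy')>0)
    b=ok&(abs(H[...,1])<70)&(abs(H[...,2]-22)<4)&(H[...,0]>-135)&(H[...,0]<-35)
    Q=H[b];print(n,'board',len(Q),np.percentile(Q,[1,50,99],0).round(1).tolist())
    c=ok&(abs(H[...,1])<80)&(abs(H[...,2]-98)<4)&(H[...,0]>-45)&(H[...,0]<1)
    Q=H[c];print('cheektop',len(Q),np.percentile(Q,[1,50,99],0).round(1).tolist() if len(Q) else 0)
    l=ok&(abs(H[...,1])<60)&(H[...,2]>34)&(H[...,2]<70)&(H[...,0]>-125)&(H[...,0]<-38)
    Q=H[l];print('lump',len(Q),np.percentile(Q,[2,50,98],0).round(1).tolist())
    t=l&(H[...,2]>44); Q=H[t]; print('lumptop',len(Q),np.percentile(Q,[2,50,98],0).round(1).tolist(),cv2.minAreaRect(Q[:,:2].astype(np.float32)))
    k=ok&(abs(H[...,1])<40)&(H[...,2]>24)&(H[...,2]<60)&(H[...,0]>-35)&(H[...,0]<90)
    Q=H[k];print('niche',len(Q)); 
    if n=='scene':
        for v in np.argwhere(k)[::9]: print(tuple(v),H[tuple(v)].round(0),p[tuple(v)].tolist())
    m=ok&(W[...,2]>110)&(W[...,0]>450)&(W[...,0]<720)&(W[...,1]<-100)&(W[...,1]>-420)&(p[...,2]>120)&(p[...,1]<80)
    Q=W[m];print('lid',len(Q),np.percentile(Q,[1,50,99],0).round(1).tolist()); C=(Q-[486,-256.5,0])@RB; print(np.percentile(C,[1,50,99],0).round(1).tolist()); s=C-C.mean(0); print('normal',np.linalg.svd(s,full_matrices=False)[2][2])
E
```

```text
top board 1144 [[-116.9, -61.2, 18.2], [-75.1, 5.5, 21.5], [-35.9, 66.0, 25.3]]
cheektop 290 [[-29.9, -62.8, 94.1], [-14.2, -32.5, 97.3], [0.4, 65.7, 101.2]]
lump 218 [[-104.1, -17.5, 43.9], [-81.7, 2.2, 47.9], [-60.4, 19.2, 51.6]]
lumptop 212 [[-103.7, -17.5, 44.5], [-81.3, 2.1, 48.0], [-60.8, 18.3, 51.6]] ((-82.97897338867188, 1.9373321533203125), (36.627620697021484, 44.296810150146484), 73.48809814453125)
niche 102
lid 334 [[536.5, -327.6, 137.4], [559.0, -235.5, 238.6], [583.0, -146.4, 242.8]]
[[73.7, -92.0, 137.4], [75.8, 2.7, 238.6], [79.7, 94.4, 242.8]]
normal [-9.99879457e-01  8.59217756e-04  1.55026575e-02]
scene board 691 [[-119.9, -60.5, 18.3], [-86.9, 16.1, 22.0], [-35.7, 67.4, 25.4]]
cheektop 164 [[-33.5, -61.1, 94.2], [-16.6, -30.2, 97.7], [0.7, 66.8, 101.5]]
lump 168 [[-107.3, -17.5, 35.0], [-90.9, 4.5, 47.6], [-60.0, 20.5, 51.1]]
lumptop 126 [[-107.0, -15.8, 44.4], [-85.1, 3.9, 48.2], [-58.9, 20.3, 51.2]] ((-84.9677734375, 1.7407112121582031), (35.45474624633789, 53.516029357910156), 76.47093200683594)
niche 524
(np.int64(200), np.int64(328)) [ 80. -16.  56.] [73, 88
[... 2982 characters left out ...]
]
(np.int64(222), np.int64(322)) [ 3. 19. 30.] [32, 31, 31]
(np.int64(222), np.int64(332)) [  4. -10.  26.] [43, 43, 45]
(np.int64(223), np.int64(318)) [-31.  38.  50.] [128, 153, 171]
(np.int64(223), np.int64(343)) [-30. -34.  40.] [123, 152, 172]
(np.int64(225), np.int64(318)) [-32.  39.  44.] [128, 153, 172]
(np.int64(226), np.int64(329)) [-14.   3.  25.] [37, 32, 33]
(np.int64(227), np.int64(338)) [-23. -21.  24.] [73, 89, 103]
(np.int64(230), np.int64(323)) [-31.  24.  25.] [52, 55, 58]
lid 3819 [[536.0, -327.7, 111.3], [560.1, -241.7, 178.8], [582.9, -148.8, 240.2]]
[[70.5, -92.1, 111.3], [75.4, -3.6, 178.8], [80.3, 92.2, 240.2]]
normal [-9.99794526e-01  5.30795478e-04 -2.02638576e-02]
```

Request:
step_arm(moves=[{"az": 0.11, "tz": -0.4}, {"az": 0.11, "tz": -0.4}, {"az": 0.11, "tz": -0.4}, {"az": 0.11}, {"az": 0.11}])

```text
schema error: expected keys tx, ty, tz, ax, ay, az
```

Request:
step_arm(moves=[{"az": 0.11}, {"az": 0.11}, {"az": 0.11}, {"az": 0.11}, {"az": 0.11}])

```text
schema error: expected keys tx, ty, tz, ax, ay, az
```

Request:
step_arm(moves=[{"az": 0.11}, {"az": 0.11}, {"az": 0.048}])

```text
schema error: expected keys tx, ty, tz, ax, ay, az
```

```bash
cat >> h.py <<'E'
from scipy.spatial.transform import Rotation as Ro
def st():
    s=r.sense(); print('t',round(s['clock'],2),'q',s['qpos'].round(3).tolist(),'p',s['eef_pos'].round(1).tolist(),'rpy',s['tcp_rot'].round(3).tolist(),'F',s['contact_force'].round(1).tolist(),'op',round(s['opening'],3),round(s['grasp_force'],1))
    open('log.txt','a').write(repr((s['qpos'].tolist(),s['eef_pos'].tolist(),s['tcp_rot'].tolist()))+'\n'); return s
def to(p):
    s=st(); R=Ro.from_euler('xyz',s['tcp_rot']); d=R.inv().apply(np.array(p)-s['eef_pos'])/25; n=int(np.ceil(abs(d).max())); print('toolshift/25',d.round(2),'n',n,'per row',(d/max(n,1)).round(3)); return d
E
python3 -c "
from h import *
to((OH+RH@[-83,2,0])*[1,1,0]+[0,0,286])"
```

```text
t 0.1 q [1.215, 0.354, 1.634, 0.0, 1.155, -0.002] p [216.4, 585.9, 255.6] rpy [-3.14, -0.0, 2.788] F [0.2, 0.3, 0.6] op 0.999 0.0
toolshift/25 [-19.61 -17.58  -1.19] n 20 per row [-0.981 -0.879 -0.06 ]
```

Request:
step_arm(moves=[{"tx": -0.98, "ty": -0.88, "tz": -0.4, "ax": 0, "ay": 0, "az": 0}, {"tx": -0.98, "ty": -0.88, "tz": -0.4, "ax": 0, "ay": 0, "az": 0}, {"tx": -0.98, "ty": -0.88, "tz": -0.4, "ax": 0, "ay": 0, "az": 0}, {"tx": -0.98, "ty": -0.88, "tz": 0, "ax": 0, "ay": 0, "az": 0}, {"tx": -0.98, "ty": -0.88, "tz": 0, "ax": 0, "ay": 0, "az": 0}])

```text
clock: 0.72
eef_pos: [293.7, 439.6, 286.2]
tcp_rot: [-3.141, 0.0, 2.788]
contact_force: [0.2, 0.3, -0.3]
opening: 1.002
grasp_force: 0.0
```

Request:
step_arm(moves=[{"tx": -0.98, "ty": -0.88, "tz": 0, "ax": 0, "ay": 0, "az": 0}, {"tx": -0.98, "ty": -0.88, "tz": 0, "ax": 0, "ay": 0, "az": 0}, {"tx": -0.98, "ty": -0.88, "tz": 0, "ax": 0, "ay": 0, "az": 0}, {"tx": -0.98, "ty": -0.88, "tz": 0, "ax": 0, "ay": 0, "az": 0}, {"tx": -0.98, "ty": -0.88, "tz": 0, "ax": 0, "ay": 0, "az": 0}])

```text
clock: 1.35
eef_pos: [370.4, 293.9, 286.1]
tcp_rot: [-3.141, -0.0, 2.788]
contact_force: [0.8, -0.1, -0.1]
opening: 1.0
grasp_force: 0.0
```

Request:
step_arm(moves=[{"tx": -0.98, "ty": -0.88, "tz": 0, "ax": 0, "ay": 0, "az": 0}, {"tx": -0.98, "ty": -0.88, "tz": 0, "ax": 0, "ay": 0, "az": 0}, {"tx": -0.98, "ty": -0.88, "tz": 0, "ax": 0, "ay": 0, "az": 0}, {"tx": -0.98, "ty": -0.88, "tz": 0, "ax": 0, "ay": 0, "az": 0}, {"tx": -0.98, "ty": -0.88, "tz": 0, "ax": 0, "ay": 0, "az": 0}])

```text
clock: 1.98
eef_pos: [447.2, 148.3, 286.1]
tcp_rot: [-3.141, -0.0, 2.788]
contact_force: [0.3, 0.9, 0.6]
opening: 1.002
grasp_force: 0.0
```

Request:
step_arm(moves=[{"tx": -0.98, "ty": -0.88, "tz": 0, "ax": 0, "ay": 0, "az": 0}, {"tx": -0.98, "ty": -0.88, "tz": 0, "ax": 0, "ay": 0, "az": 0}, {"tx": -0.98, "ty": -0.88, "tz": 0, "ax": 0, "ay": 0, "az": 0}, {"tx": -0.98, "ty": -0.88, "tz": 0, "ax": 0, "ay": 0, "az": 0}, {"tx": -0.98, "ty": -0.88, "tz": 0, "ax": 0, "ay": 0, "az": 0}])

```text
clock: 2.6
eef_pos: [523.9, 2.7, 286.0]
tcp_rot: [-3.141, -0.001, 2.788]
contact_force: [0.7, 0.7, 0.1]
opening: 1.001
grasp_force: 0.0
```

Request:
step_arm(moves=[{"tx": 0, "ty": 0, "tz": 0, "ax": 0, "ay": 0, "az": 0.11}, {"tx": 0, "ty": 0, "tz": 0, "ax": 0, "ay": 0, "az": 0.11}, {"tx": 0, "ty": 0, "tz": 0, "ax": 0, "ay": 0, "az": 0.11}, {"tx": 0, "ty": 0, "tz": 0, "ax": 0, "ay": 0, "az": 0.11}, {"tx": 0, "ty": 0, "tz": 0, "ax": 0, "ay": 0, "az": 0.11}])

```text
clock: 3.22
eef_pos: [523.5, 3.8, 285.9]
tcp_rot: [-3.141, -0.0, 1.918]
contact_force: [0.3, 0.2, 0.2]
opening: 1.0
grasp_force: 0.0
```

Request:
step_arm(moves=[{"tx": 0, "ty": 0, "tz": 0, "ax": 0, "ay": 0, "az": 0.11}, {"tx": 0, "ty": 0, "tz": 0, "ax": 0, "ay": 0, "az": 0.11}, {"tx": 0, "ty": 0, "tz": 0, "ax": 0, "ay": 0, "az": 0.11}, {"tx": 0, "ty": 0, "tz": 0, "ax": 0, "ay": 0, "az": 0.11}, {"tx": 0, "ty": 0, "tz": 0, "ax": 0, "ay": 0, "az": 0.11}])

```text
clock: 3.85
eef_pos: [523.5, 3.8, 286.0]
tcp_rot: [-3.141, 0.0, 1.054]
contact_force: [0.1, -0.8, 0.2]
opening: 0.999
grasp_force: 0.0
```

Request:
step_arm(moves=[{"tx": 0, "ty": 0, "tz": 0, "ax": 0, "ay": 0, "az": 0.11}, {"tx": 0, "ty": 0, "tz": 0, "ax": 0, "ay": 0, "az": 0.11}, {"tx": 0, "ty": 0, "tz": 0, "ax": 0, "ay": 0, "az": 0.048}, {"tx": 0, "ty": 0, "tz": 0, "ax": 0, "ay": 0, "az": 0}])

```text
clock: 4.35
eef_pos: [523.5, 3.8, 286.0]
tcp_rot: [-3.141, 0.0, 0.64]
contact_force: [0.4, -0.5, 0.5]
opening: 1.002
grasp_force: 0.0
```

```bash
python3 -c "
from h import *
to((OH+RH@[-83,2,0])*[1,1,0]+[0,0,54])"
```

```text
t 4.35 q [0.004, 0.166, 1.815, 0.0, 1.162, 0.936] p [523.5, 3.8, 286.0] rpy [-3.141, 0.0, 0.64] F [0.4, -0.5, 0.5] op 1.002 0.0
toolshift/25 [0.02 0.01 9.28] n 10 per row [0.002 0.001 0.928]
```

Request:
step_arm(moves=[{"tx": 0, "ty": 0, "tz": 1, "ax": 0, "ay": 0, "az": 0}, {"tx": 0, "ty": 0, "tz": 1, "ax": 0, "ay": 0, "az": 0}, {"tx": 0, "ty": 0, "tz": 1, "ax": 0, "ay": 0, "az": 0}, {"tx": 0, "ty": 0, "tz": 1, "ax": 0, "ay": 0, "az": 0}, {"tx": 0, "ty": 0, "tz": 1, "ax": 0, "ay": 0, "az": 0}])

```text
clock: 4.97
eef_pos: [523.6, 3.8, 160.4]
tcp_rot: [-3.142, 0.0, 0.641]
contact_force: [-0.4, 0.1, -0.6]
opening: 0.999
grasp_force: 0.0
```

Request:
step_arm(moves=[{"tx": 0, "ty": 0, "tz": 1, "ax": 0, "ay": 0, "az": 0}, {"tx": 0, "ty": 0, "tz": 1, "ax": 0, "ay": 0, "az": 0}, {"tx": 0, "ty": 0, "tz": 1, "ax": 0, "ay": 0, "az": 0}, {"tx": 0, "ty": 0, "tz": 1, "ax": 0, "ay": 0, "az": 0}, {"tx": 0, "ty": 0, "tz": 0.5, "ax": 0, "ay": 0, "az": 0}])

```text
clock: 5.6
eef_pos: [523.1, 3.8, 47.5]
tcp_rot: [-3.141, 0.001, 0.641]
contact_force: [0.2, -0.4, 0.2]
opening: 1.003
grasp_force: 0.0
```

Request:
step_arm(moves=[{"tx": 0, "ty": 0, "tz": 0, "ax": 0, "ay": 0, "az": 0}, {"tx": 0, "ty": 0, "tz": 0, "ax": 0, "ay": 0, "az": 0}, {"tx": 0, "ty": 0, "tz": 0, "ax": 0, "ay": 0, "az": 0}, {"tx": 0, "ty": 0, "tz": 0, "ax": 0, "ay": 0, "az": 0}], gripper=0, newtons=25)

```text
clock: 6.1
eef_pos: [524.4, 3.8, 49.8]
tcp_rot: [3.141, -0.001, 0.639]
contact_force: [-1.6, -0.2, 6.7]
opening: 0.434
grasp_force: 24.8
```

Request:
step_arm(moves=[{"tx": 0, "ty": 0, "tz": 0, "ax": 0, "ay": 0, "az": 0}, {"tx": 0, "ty": 0, "tz": 0, "ax": 0, "ay": 0, "az": 0}])

```text
clock: 6.35
eef_pos: [524.4, 3.7, 49.8]
tcp_rot: [3.141, -0.001, 0.639]
contact_force: [-0.8, -0.4, 6.8]
opening: 0.429
grasp_force: 24.8
```

Request:
step_arm(moves=[{"tx": 0, "ty": 0, "tz": -0.6, "ax": 0, "ay": 0, "az": 0}, {"tx": 0, "ty": 0, "tz": -1, "ax": 0, "ay": 0, "az": 0}, {"tx": 0, "ty": 0, "tz": -1, "ax": 0, "ay": 0, "az": 0.084}, {"tx": 0, "ty": 0, "tz": -1, "ax": 0, "ay": 0, "az": 0.084}, {"tx": 0, "ty": 0, "tz": -1, "ax": 0, "ay": 0, "az": 0.084}])

```text
clock: 6.98
eef_pos: [523.7, 3.8, 165.7]
tcp_rot: [3.141, -0.001, 0.239]
contact_force: [0.3, 0.1, 0.0]
opening: 0.428
grasp_force: 25.4
```

Request:
step_arm(moves=[{"tx": -0.88, "ty": 0.75, "tz": -0.8, "ax": 0, "ay": 0, "az": 0}, {"tx": -0.88, "ty": 0.75, "tz": 0, "ax": 0, "ay": 0, "az": 0}, {"tx": -0.88, "ty": 0.75, "tz": 0, "ax": 0, "ay": 0, "az": 0}, {"tx": -0.88, "ty": 0.75, "tz": 0, "ax": 0, "ay": 0, "az": 0}, {"tx": -0.88, "ty": 0.75, "tz": 0, "ax": 0, "ay": 0, "az": 0}])

```text
clock: 7.6
eef_pos: [439.0, -114.4, 184.9]
tcp_rot: [3.141, -0.001, 0.243]
contact_force: [0.0, 0.3, 0.1]
opening: 0.433
grasp_force: 25.4
```

Request:
step_arm(moves=[{"tx": 0, "ty": 0.92, "tz": 0, "ax": 0, "ay": 0, "az": 0}, {"tx": 0, "ty": 0.92, "tz": 0, "ax": 0, "ay": 0, "az": 0}, {"tx": 0, "ty": 0.92, "tz": 0, "ax": 0, "ay": 0, "az": 0}, {"tx": 0, "ty": 0.92, "tz": 0, "ax": 0, "ay": 0, "az": 0}, {"tx": 0, "ty": 0.92, "tz": 0, "ax": 0, "ay": 0, "az": 0}])

```text
clock: 8.22
eef_pos: [467.5, -226.5, 184.3]
tcp_rot: [3.141, -0.0, 0.243]
contact_force: [-0.6, -0.5, -0.1]
opening: 0.427
grasp_force: 25.4
```

```bash
python3 -c "
from h import *
to(np.array([486,-256.5,65])+RB@[-10,35,0])"
```

```text
t 8.22 q [-0.454, 0.275, 1.926, 0.0, 0.94, 0.874] p [467.5, -226.5, 184.3] rpy [3.141, -0.0, 0.243] F [-0.6, -0.5, -0.1] op 0.427 25.4
toolshift/25 [ 0.03 -0.06  4.77] n 5 per row [ 0.005 -0.012  0.955]
```

Request:
step_arm(moves=[{"tx": 0, "ty": -0.01, "tz": 0.95, "ax": 0, "ay": 0, "az": 0}, {"tx": 0, "ty": -0.01, "tz": 0.95, "ax": 0, "ay": 0, "az": 0}, {"tx": 0, "ty": -0.01, "tz": 0.95, "ax": 0, "ay": 0, "az": 0}, {"tx": 0, "ty": -0.01, "tz": 0.95, "ax": 0, "ay": 0, "az": 0}, {"tx": 0, "ty": 0, "tz": 0.95, "ax": 0, "ay": 0, "az": 0}])

```text
clock: 8.85
eef_pos: [467.3, -225.0, 64.4]
tcp_rot: [3.141, -0.0, 0.243]
contact_force: [-0.4, 0.3, -1.5]
opening: 0.431
grasp_force: 25.4
```

Request:
step_arm(moves=[{"tx": 0, "ty": 0, "tz": 0, "ax": 0, "ay": 0, "az": 0}, {"tx": 0, "ty": 0, "tz": 0, "ax": 0, "ay": 0, "az": 0}, {"tx": 0, "ty": 0, "tz": 0, "ax": 0, "ay": 0, "az": 0}], gripper=0.65)

```text
clock: 9.22
eef_pos: [467.3, -224.6, 65.8]
tcp_rot: [3.141, -0.001, 0.243]
contact_force: [0.3, 0.1, -0.2]
opening: 0.647
grasp_force: 0.0
```

Request:
step_arm(moves=[{"tx": 0, "ty": 0, "tz": -1, "ax": 0, "ay": 0, "az": 0}, {"tx": 0, "ty": 0, "tz": -1, "ax": 0, "ay": 0, "az": 0}, {"tx": 0, "ty": 0, "tz": -1, "ax": 0, "ay": 0, "az": 0}, {"tx": 0, "ty": 0, "tz": -1, "ax": 0, "ay": 0, "az": 0}, {"tx": 0, "ty": 0, "tz": -1, "ax": 0, "ay": 0, "az": 0}])

```text
clock: 9.85
eef_pos: [466.9, -224.2, 191.5]
tcp_rot: [3.141, -0.0, 0.243]
contact_force: [-0.4, -0.2, -0.5]
opening: 0.646
grasp_force: 0.0
```

Request:
step_arm(moves=[{"tx": 0, "ty": -0.95, "tz": 0, "ax": 0, "ay": 0, "az": 0}, {"tx": 0, "ty": -0.95, "tz": 0, "ax": 0, "ay": 0, "az": 0}, {"tx": 0, "ty": -0.95, "tz": 0, "ax": 0, "ay": 0, "az": -0.1}, {"tx": 0, "ty": -0.95, "tz": 0, "ax": 0, "ay": 0, "az": -0.1}, {"tx": 0, "ty": -0.95, "tz": 0, "ax": 0, "ay": 0, "az": -0.1}], gripper=0)

```text
clock: 10.48
eef_pos: [426.6, -111.3, 189.3]
tcp_rot: [-3.14, 0.001, 0.72]
contact_force: [-0.5, -0.5, -0.7]
opening: -0.001
grasp_force: 0.0
```

```bash
python3 -c "
from h import *
p,d=grab('top','top1')
W=world('top',d);C=(W-[486,-256.5,0])@RB
m=(abs(C[...,0])<68)&(abs(C[...,1])<88)&(C[...,2]>18)&(C[...,2]<60)
print('in bin',m.sum(),np.median(C[m],0))
H=hf(W);m=(abs(H[...,0]+80)<40)&(abs(H[...,1])<50)&(H[...,2]>35)&(H[...,2]<60);print('lump left',m.sum())
st()"
```

```text
in bin 0 [nan nan nan]
lump left 0
t 10.53 q [-0.257, 0.15, 2.08, 0.001, 0.915, 0.586] p [424.4, -109.6, 188.9] rpy [-3.138, 0.001, 0.727] F [-2.7, 1.1, -0.6] op -0.001 0.0
  return _methods._mean(a, axis=axis, dtype=dtype,
  ret = um.true_divide(
```

```bash
python3 -c "
from h import *
a=cv2.imread('pics/top1.png')[130:290,300:500]
cv2.imwrite('pics/c1.png',cv2.resize(a,(750,600),interpolation=2))
d=np.load('pics/top1.npy');W=world('top',d);C=(W-[486,-256.5,0])@RB
m=(abs(C[...,0])<68)&(abs(C[...,1])<88)&(C[...,2]<80);print(m.sum(),np.percentile(C[m][:,2],[1,5,50,90,99]))
"
```

```text
1582 [-1.26841812  0.02447146  3.49198745  6.090202    8.3683881 ]
```

View pics/c1.png

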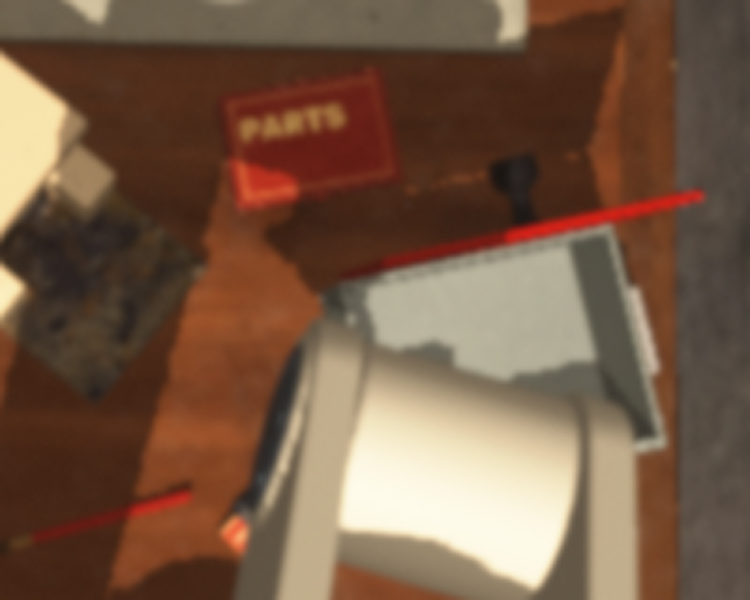

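```bash
cat log.txt | wc -l; python3 -c "
import numpy as np
L=[eval(l) for l in open('log.txt')]
A=[];b=[]
for q,p,e in L[1:]:
    q2,q23=q[1],q[1]+q[2]
    A+=[[1,np.sin(q2),np.sin(q23),0],[0,np.cos(q2),np.cos(q23),1]];b+=[np.hypot(*p[:2]),p[2]]
    print(np.arctan2(p[1],p[0])-q[0])
A=np.array(A);s=np.linalg.lstsq(A,b,rcond=None);print(s[0],A@s[0]-b,s[3])
x=s[0]
"
```

```text
4
0.002891523784175949
0.0028899826341785007
0.004159518125557926
[-26.99730433 543.07802671 494.5745466  -48.09955602] [-7.39114472  4.46845566  0.7220529  -1.38694398  6.66909182 -3.08151168] [2.65832182 2.21573799 0.13840277 0.06837367]
```

Request:
step_arm(moves=[{"tx": 0, "ty": 0, "tz": -0.5, "ax": 0, "ay": 0, "az": -0.1}, {"tx": 0.5, "ty": 0, "tz": -0.6, "ax": 0, "ay": 0, "az": -0.028}, {"tx": 0.87, "ty": 0.06, "tz": 0, "ax": 0, "ay": 0, "az": 0}, {"tx": 0.87, "ty": 0.06, "tz": 0, "ax": 0, "ay": 0, "az": 0}, {"tx": 0.87, "ty": 0.06, "tz": 0, "ax": 0, "ay": 0, "az": 0}])

```text
clock: 11.15
eef_pos: [478.9, -53.4, 216.9]
tcp_rot: [-3.14, 0.0, 0.914]
contact_force: [-0.9, -0.3, -0.5]
opening: -0.0
grasp_force: 0.0
```

Request:
step_arm(moves=[{"tx": 0.87, "ty": 0.06, "tz": 0, "ax": 0, "ay": 0, "az": 0}, {"tx": 0.87, "ty": 0.06, "tz": 0, "ax": 0, "ay": 0, "az": 0}, {"tx": 0.87, "ty": 0.06, "tz": 0, "ax": 0, "ay": 0, "az": 0}, {"tx": 0.87, "ty": 0.06, "tz": 0, "ax": 0, "ay": 0, "az": 0}, {"tx": 0, "ty": 0, "tz": 0, "ax": 0, "ay": 0.08, "az": 0}])

```text
clock: 11.78
eef_pos: [539.7, 13.3, 217.6]
tcp_rot: [3.141, -0.129, 0.919]
contact_force: [-1.0, 0.2, 0.3]
opening: -0.001
grasp_force: 0.0
```

```bash
cat >> h.py <<'E'
def hs():
    s=st(); R=Ro.from_euler('xyz',s['tcp_rot']).as_matrix(); z=RH.T@R[:,2]; print('hearth tcp',hf(s['eef_pos']).round(1),'z',z.round(3),'tilt',np.degrees(np.arctan2(z[0],-z[2])).round(1),'y',(RH.T@R[:,1]).round(3),'tip28',(hf(s['eef_pos'])+28*z).round(1)); return s
E
python3 -c "
from h import *
hs()"
```

```text
t 11.78 q [-0.04, 0.23, 1.907, 0.13, 0.934, 0.538] p [539.7, 13.3, 217.6] rpy [3.141, -0.129, 0.919] F [-1.0, 0.2, 0.3] op -0.001 0.0
hearth tcp [-66.   -4.9 217.6] z [ 0.128 -0.002 -0.992] tilt 7.4 y [-0.008 -1.     0.001] tip28 [-62.4  -4.9 189.8]
```

Request:
step_arm(moves=[{"tx": 0, "ty": 0, "tz": 0, "ax": 0, "ay": 0.08, "az": 0}, {"tx": 0, "ty": 0, "tz": 0, "ax": 0, "ay": 0.08, "az": 0}, {"tx": 0, "ty": 0, "tz": 0, "ax": 0, "ay": 0.08, "az": 0}, {"tx": 0, "ty": 0, "tz": 0, "ax": 0, "ay": 0.08, "az": 0}, {"tx": 0, "ty": 0, "tz": 0, "ax": 0, "ay": 0.08, "az": 0}])

```text
clock: 12.4
eef_pos: [538.0, 10.7, 218.2]
tcp_rot: [3.139, -0.758, 0.916]
contact_force: [-0.8, 0.2, -1.1]
opening: 0.0
grasp_force: 0.0
```

Request:
step_arm(moves=[{"tx": 0, "ty": 0, "tz": 0, "ax": 0, "ay": 0.08, "az": 0}, {"tx": 0, "ty": 0, "tz": 0, "ax": 0, "ay": 0.05, "az": 0}, {"tx": 0, "ty": 0, "tz": 0, "ax": 0, "ay": 0, "az": 0}])

```text
clock: 12.78
eef_pos: [537.1, 10.4, 216.4]
tcp_rot: [-3.136, -0.957, 0.91]
contact_force: [-0.1, 0.1, 0.4]
opening: -0.001
grasp_force: 0.0
```

```bash
python3 -c "
from h import *
hs(); to(OH+RH@[-46,1,118])"
```

```text
t 12.78 q [-0.48, 0.325, 2.184, 1.297, 0.991, -0.796] p [537.1, 10.4, 216.4] rpy [-3.136, -0.957, 0.91] F [-0.1, 0.1, 0.4] op -0.001 0.0
hearth tcp [-70.   -4.5 216.4] z [ 0.818 -0.008 -0.576] tilt 54.9 y [-0.013 -1.    -0.003] tip28 [-47.1  -4.7 200.3]
t 12.78 q [-0.48, 0.325, 2.184, 1.297, 0.991, -0.796] p [537.1, 10.4, 216.4] rpy [-3.136, -0.957, 0.91] F [-0.1, 0.1, 0.4] op -0.001 0.0
toolshift/25 [-2.67 -0.22  3.05] n 4 per row [-0.667 -0.055  0.762]
```

Request:
step_arm(moves=[{"tx": -0.73, "ty": -0.05, "tz": 0.81, "ax": 0, "ay": 0, "az": 0}, {"tx": -0.73, "ty": -0.05, "tz": 0.81, "ax": 0, "ay": 0, "az": 0}, {"tx": -0.73, "ty": -0.05, "tz": 0.81, "ax": 0, "ay": 0, "az": 0}, {"tx": -0.73, "ty": -0.05, "tz": 0.81, "ax": 0, "ay": 0, "az": 0}, {"tx": 0, "ty": 0, "tz": 0, "ax": 0, "ay": 0, "az": 0}])

```text
clock: 13.4
eef_pos: [547.9, 34.1, 110.1]
tcp_rot: [-3.137, -0.956, 0.913]
contact_force: [0.3, -0.0, 0.8]
opening: 0.001
grasp_force: 0.0
```

Request:
step_arm(moves=[{"tx": 0, "ty": 0, "tz": 0.4, "ax": 0, "ay": 0, "az": 0}, {"tx": 0, "ty": 0, "tz": 0.4, "ax": 0, "ay": 0, "az": 0}, {"tx": 0, "ty": 0, "tz": 0.4, "ax": 0, "ay": 0, "az": 0}, {"tx": 0, "ty": 0, "tz": 0.4, "ax": 0, "ay": 0, "az": 0}, {"tx": 0, "ty": 0, "tz": 0.4, "ax": 0, "ay": 0, "az": 0}])

```text
clock: 14.02
eef_pos: [571.7, 66.4, 81.7]
tcp_rot: [-3.138, -0.957, 0.914]
contact_force: [-25.6, -9.8, 8.4]
opening: 0.002
grasp_force: 0.0
```

```bash
python3 -c "
from h import *
hs(); grab('scene','s2'); a=cv2.imread('pics/s2.png')[150:270,260:400]; cv2.imwrite('pics/s2c.png',cv2.resize(a,(700,600),interpolation=2))"
```

```text
t 14.03 q [-0.329, 0.633, 2.187, 1.653, 0.891, -1.173] p [571.7, 66.4, 81.7] rpy [-3.138, -0.957, 0.914] F [-25.6, -9.8, 8.4] op 0.002 0.0
hearth tcp [-4.4  1.5 81.7] z [ 0.818 -0.007 -0.576] tilt 54.8 y [-0.01  -1.    -0.002] tip28 [18.5  1.3 65.6]
```

View pics/s2c.png

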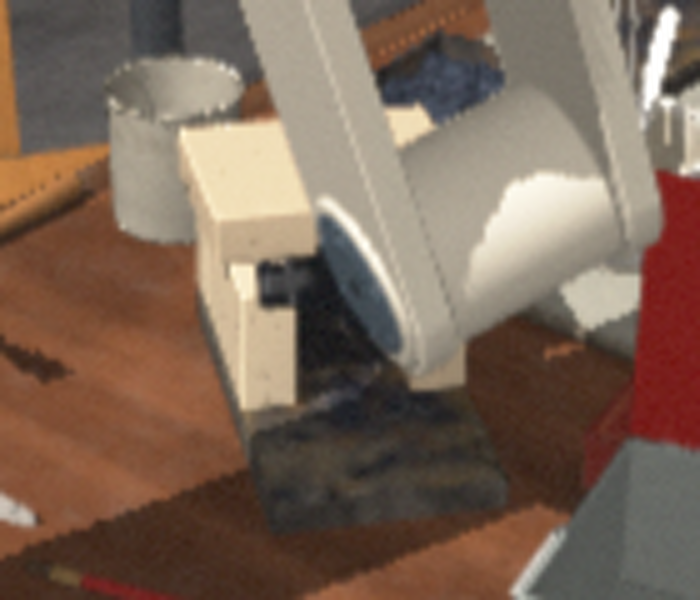

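Request:
step_arm(moves=[{"tx": 0, "ty": 0, "tz": -0.3, "ax": 0, "ay": 0, "az": 0}, {"tx": 0, "ty": 0, "tz": -0.3, "ax": 0, "ay": 0, "az": 0}, {"tx": 0, "ty": 0, "tz": 0, "ax": 0, "ay": 0, "az": 0}])

```text
clock: 14.45
eef_pos: [565.8, 54.9, 91.8]
tcp_rot: [3.14, -0.959, 0.916]
contact_force: [-0.3, 0.1, -0.2]
opening: 0.0
grasp_force: 0.0
```

```bash
python3 -c "
from h import *
d=np.load('pics/s2.npy');W=world('scene',d);H=hf(W);p=cv2.imread('pics/s2.png').astype(int)
T=np.array([-4.4,1.5,81.7]);z=np.array([.818,0,-.576]);x=np.array([.576,0,.818]);y=np.array([0,-1,0])
D=H-T; L=np.stack([D@x,D@y,D@z],-1)
for (v,u) in [(206,313),(206,315),(206,318),(209,314),(204,320),(202,322),(211,317),(208,320),(215,322),(220,325)]: print((v,u),p[v,u],H[v,u].round(0),'tool',L[v,u].round(0))
m=(H[...,2]>115)&(H[...,2]<145)&(abs(H[...,1])<90)&(H[...,0]>-20)&(H[...,0]<140)&(p.min(2)>110)
print('roof front/left', np.percentile(H[m],[1,50,99],0).round(1).tolist())
hs()
"
```

```text
(206, 313) [91 89 88] [-60.  58. 123.] tool [  2. -57. -69.]
(206, 315) [69 68 69] [-61.  53. 123.] tool [  1. -52. -70.]
(206, 318) [73 71 72] [-71.  47. 128.] tool [ -0. -46. -81.]
(209, 314) [43 40 41] [-67.  57. 118.] tool [ -6. -56. -72.]
(204, 320) [64 63 63] [-68.  41. 131.] tool [  4. -40. -80.]
(202, 322) [29 28 22] [-82.  39. 145.] tool [   7.  -38. -100.]
(211, 317) [ 90 108 122] [-56.  47. 104.] tool [-11. -45. -55.]
(208, 320) [39 36 34] [-78.  43. 125.] tool [ -7. -42. -85.]
(215, 322) [24 27 25] [12. 17. 48.] tool [-18. -16.  33.]
(220, 325) [29 28 30] [ 5. 10. 35.] tool [-33.  -9.  35.]
roof front/left [[0.3, -68.3, 115.6], [51.7, 45.7, 129.2], [113.5, 75.9, 133.0]]
t 14.45 q [-0.359, 0.609, 2.194, 1.617, 0.899, -1.155] p [565.8, 54.9, 91.8] rpy [3.14, -0.959, 0.916] F [-0.3, 0.1, -0.2] op 0.0 0.0
hearth tcp [-17.1  -0.7  91.8] z [ 0.818 -0.011 -0.575] tilt 54.9 y [-0.012 -1.     0.001] tip28 [ 5.8 -1.  75.7]
```

```bash
cat > near.py <<'E'
from h import *
boxes={'roof':([3,-75,98],[117,75,130]),'cheekL':([-29,33,22],[85,65,98]),'cheekR':([-29,-65,22],[85,-33,98])}
def near(tag):
  for n in ['top','scene']:
    p,d=grab(n,n+tag); d0=np.load(f'pics/{n}0.npy'); m=(d>0)&(d0-d>12)
    H=hf(world(n,d))
    for k,(lo,hi) in boxes.items():
        dd=np.linalg.norm(np.maximum(0,np.maximum(np.array(lo)-H,H-np.array(hi))),axis=-1); dd[~m]=1e9
        i=np.argsort(dd.ravel())[:6]
        print(n,k,[(j//640,j%640,H.reshape(-1,3)[j].round(0).tolist(),round(float(dd.ravel()[j]))) for j in i[::2]])
if __name__=='__main__':
    near('3'); a=cv2.imread('pics/top3.png')[120:250,220:380]; cv2.imwrite('pics/top3c.png',cv2.resize(a,(738,600),interpolation=2))
E
python3 near.py
```

```text
top roof [(np.int64(187), np.int64(306), [0.0, -2.0, 94.0], 4), (np.int64(188), np.int64(306), [-1.0, 0.0, 96.0], 5), (np.int64(188), np.int64(304), [3.0, 3.0, 93.0], 5)]
top cheekL [(np.int64(203), np.int64(307), [-29.0, 29.0, 113.0], 15), (np.int64(201), np.int64(309), [-29.0, 22.0, 111.0], 17), (np.int64(205), np.int64(308), [-34.0, 32.0, 115.0], 18)]
top cheekR [(np.int64(185), np.int64(321), [-28.0, -28.0, 113.0], 15), (np.int64(184), np.int64(323), [-30.0, -33.0, 114.0], 16), (np.int64(186), np.int64(321), [-29.0, -26.0, 114.0], 17)]
scene roof [(np.int64(194), np.int64(317), [-2.0, 35.0, 126.0], 5), (np.int64(211), np.int64(323), [-43.0, 27.0, 94.0], 46), (np.int64(209), np.int64(325), [-49.0, 23.0, 104.0], 52)]
scene cheekL [(np.int64(211), np.int64(323), [-43.0, 27.0, 94.0], 15), (np.int64(209), np.int64(326), [-16.0, 13.0, 83.0], 20), (np.int64(225), np.int64(299), [42.0, 79.0, 4.0], 23)]
scene cheekR [(np.int64(228), np.int64(357), [-9.0, -82.0, 4.0], 25), (np.int64(209), np.int64(326), [-16.0, 13.0, 83.0], 46), (np.int64(215), np.int64(360), [60.0, -112.0, 3.0], 51)]
```

View pics/top3c.png

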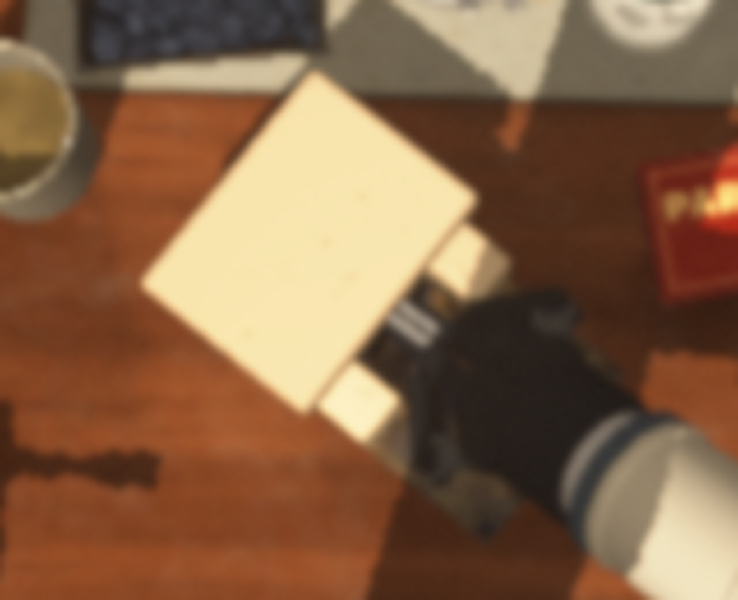

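Request:
step_arm(moves=[{"tx": 0, "ty": 0, "tz": -0.6, "ax": 0, "ay": 0, "az": 0}, {"tx": 0, "ty": 0, "tz": -0.6, "ax": 0, "ay": 0.03, "az": 0}, {"tx": 0, "ty": 0, "tz": 0, "ax": 0, "ay": 0.04, "az": 0}, {"tx": 0, "ty": 0, "tz": 0, "ax": 0, "ay": 0.04, "az": 0.0}, {"tx": 0, "ty": 0, "tz": 0, "ax": 0, "ay": 0, "az": 0}])

```text
clock: 15.18
eef_pos: [550.0, 35.6, 107.9]
tcp_rot: [-3.137, -1.13, 0.91]
contact_force: [-0.6, 1.1, -0.3]
opening: 0.001
grasp_force: 0.0
```

```bash
python3 -c "
from h import *
hs(); to(OH+RH@[-43.6,2.5,92])"
```

```text
t 15.18 q [-0.478, 0.677, 2.215, 1.627, 1.101, -1.293] p [550.0, 35.6, 107.9] rpy [-3.137, -1.13, 0.91] F [-0.6, 1.1, -0.3] op 0.001 0.0
hearth tcp [-42.1   0.3 107.9] z [ 0.905 -0.011 -0.426] tilt 64.8 y [-0.013 -1.    -0.002] tip28 [-16.7  -0.   96. ]
t 15.18 q [-0.478, 0.677, 2.215, 1.627, 1.101, -1.293] p [550.0, 35.6, 107.9] rpy [-3.137, -1.13, 0.91] F [-0.6, 1.1, -0.3] op 0.001 0.0
toolshift/25 [-0.6  -0.09  0.21] n 1 per row [-0.602 -0.086  0.214]
```

Request:
step_arm(moves=[{"tx": -0.6, "ty": -0.09, "tz": 0.21, "ax": 0, "ay": 0, "az": 0}, {"tx": 0, "ty": 0, "tz": 0.4, "ax": 0, "ay": 0, "az": 0}, {"tx": 0, "ty": 0, "tz": 0.4, "ax": 0, "ay": 0, "az": 0}, {"tx": 0, "ty": 0, "tz": 0.4, "ax": 0, "ay": 0, "az": 0}])

```text
clock: 15.68
eef_pos: [564.9, 58.6, 80.0]
tcp_rot: [3.14, -1.131, 0.917]
contact_force: [-0.2, 0.1, -0.0]
opening: 0.002
grasp_force: 0.0
```

Request:
step_arm(moves=[{"tx": 0, "ty": 0, "tz": 0.12, "ax": 0, "ay": 0, "az": 0}])

```text
clock: 15.8
eef_pos: [566.3, 60.9, 78.5]
tcp_rot: [3.141, -1.131, 0.917]
contact_force: [-0.2, -0.1, 0.8]
opening: -0.0
grasp_force: 0.0
```

Request:
step_arm(moves=[{"tx": 0, "ty": 0, "tz": 0.12, "ax": 0, "ay": 0, "az": 0}])

```text
clock: 15.92
eef_pos: [567.6, 62.1, 77.4]
tcp_rot: [3.141, -1.131, 0.915]
contact_force: [-17.6, -23.6, 12.0]
opening: -0.002
grasp_force: 0.0
```

```bash
python3 -c "
from h import *
hs()
from near import near; near('4')"
```

```text
t 15.93 q [-0.403, 0.752, 2.196, 1.729, 1.091, -1.359] p [567.6, 62.1, 77.4] rpy [3.141, -1.131, 0.915] F [-17.6, -23.6, 12.0] op -0.002 0.0
hearth tcp [-10.2   2.1  77.4] z [ 0.905 -0.011 -0.426] tilt 64.8 y [-0.012 -1.     0.   ] tip28 [15.1  1.8 65.5]
top roof [(np.int64(188), np.int64(308), [-5.0, -4.0, 89.0], 12), (np.int64(186), np.int64(306), [3.0, -5.0, 85.0], 13), (np.int64(188), np.int64(305), [2.0, 1.0, 85.0], 13)]
top cheekL [(np.int64(205), np.int64(306), [-28.0, 34.0, 95.0], 0), (np.int64(206), np.int64(306), [-30.0, 36.0, 99.0], 2), (np.int64(203), np.int64(306), [-25.0, 30.0, 97.0], 3)]
top cheekR [(np.int64(185), np.int64(321), [-27.0, -29.0, 97.0], 4), (np.int64(186), np.int64(322), [-30.0, -29.0, 100.0], 5), (np.int64(186), np.int64(321), [-28.0, -27.0, 98.0], 6)]
scene roof [(np.int64(181), np.int64(337), [51.0, -35.0, 132.0], 2), (np.int64(189), np.int64(306), [19.0, 62.0, 133.0], 3), (np.int64(207), np.int64(319), [-29.0, 35.0, 100.0], 32)]
scene cheekL [(np.int64(207), np.int64(319), [-29.0, 35.0, 100.0], 2), (np.int64(216), np.int64(307), [-22.0, 68.0, 71.0], 3), (np.int64(209), np.int64(321), [-35.0, 31.0, 97.0], 7)]
scene cheekR [(np.int64(181), np.int64(337), [51.0, -35.0, 132.0], 34), (np.int64(208), np.int64(324), [-23.0, 20.0, 91.0], 53), (np.int64(207), np.int64(323), [-33.0, 25.0, 101.0], 58)]
```

Request:
step_arm(moves=[{"tx": 0, "ty": 0, "tz": -0.6, "ax": 0, "ay": 0, "az": 0}, {"tx": 0, "ty": 0, "tz": -0.8, "ax": 0, "ay": 0, "az": 0}, {"tx": 0.2, "ty": 0, "tz": 0, "ax": 0, "ay": 0, "az": 0.11}, {"tx": 0, "ty": 0, "tz": 0, "ax": 0, "ay": 0, "az": 0.11}, {"tx": 0, "ty": 0, "tz": 0, "ax": 0, "ay": 0, "az": 0.11}])

```text
clock: 16.65
eef_pos: [549.2, 38.1, 97.1]
tcp_rot: [-2.326, -0.9, -0.021]
contact_force: [0.9, -0.2, -0.7]
opening: 0.002
grasp_force: 0.0
```

Request:
step_arm(moves=[{"tx": 0, "ty": 0, "tz": 0, "ax": 0, "ay": 0, "az": 0.11}, {"tx": 0, "ty": 0, "tz": 0, "ax": 0, "ay": 0, "az": 0.11}, {"tx": 0, "ty": 0, "tz": 0, "ax": 0, "ay": 0, "az": 0.11}, {"tx": 0, "ty": 0, "tz": 0, "ax": 0, "ay": 0, "az": 0.11}, {"tx": 0, "ty": 0, "tz": 0, "ax": 0, "ay": 0, "az": 0.11}])

```text
clock: 17.27
eef_pos: [549.2, 38.2, 97.0]
tcp_rot: [-2.017, -0.165, -0.577]
contact_force: [0.2, 0.3, -0.7]
opening: 0.001
grasp_force: 0.0
```

Request:
step_arm(moves=[{"tx": 0, "ty": 0, "tz": 0, "ax": 0, "ay": 0, "az": 0.11}, {"tx": 0, "ty": 0, "tz": 0, "ax": 0.058, "ay": 0, "az": 0}, {"tx": 0, "ty": 0, "tz": 0, "ax": 0, "ay": 0, "az": 0}])

```text
clock: 17.65
eef_pos: [549.0, 38.0, 95.9]
tcp_rot: [-1.92, -0.012, -0.65]
contact_force: [-0.9, -0.1, -0.5]
opening: 0.001
grasp_force: 0.0
```

```bash
python3 -c "
from h import *
hs(); to(OH+RH@[-44.6,2.5,91.6])"
```

```text
t 17.65 q [-0.5, 0.77, 2.209, 1.664, 1.201, 0.159] p [549.0, 38.0, 95.9] rpy [-1.92, -0.012, -0.65] F [-0.9, -0.1, -0.5] op 0.001 0.0
hearth tcp [-40.7   2.6  95.9] z [ 0.94  -0.01  -0.342] tilt 70.0 y [-0.342 -0.01  -0.939] tip28 [-14.4   2.3  86.4]
t 17.65 q [-0.5, 0.77, 2.209, 1.664, 1.201, 0.159] p [549.0, 38.0, 95.9] rpy [-1.92, -0.012, -0.65] F [-0.9, -0.1, -0.5] op 0.001 0.0
toolshift/25 [ 0.    0.22 -0.09] n 1 per row [ 0.003  0.217 -0.087]
```

Request:
step_arm(moves=[{"tx": 0, "ty": 0.2, "tz": 0, "ax": 0, "ay": 0, "az": 0}, {"tx": 0, "ty": 0, "tz": 0.4, "ax": 0, "ay": 0, "az": 0}, {"tx": 0, "ty": 0, "tz": 0.4, "ax": 0, "ay": 0, "az": 0}, {"tx": 0, "ty": 0, "tz": 0.4, "ax": 0, "ay": 0, "az": 0}, {"tx": 0, "ty": 0, "tz": 0, "ax": 0, "ay": 0, "az": 0}])

```text
clock: 18.27
eef_pos: [565.9, 60.8, 81.5]
tcp_rot: [-1.92, -0.014, -0.647]
contact_force: [1.0, -0.2, 0.4]
opening: 0.006
grasp_force: 0.0
```

```bash
python3 -c "
from h import *
hs()
from near import near; near('5')"
```

```text
t 18.27 q [-0.434, 0.805, 2.191, 1.735, 1.194, 0.137] p [565.9, 60.8, 81.5] rpy [-1.92, -0.014, -0.647] F [1.0, -0.2, 0.4] op 0.006 0.0
hearth tcp [-12.3   2.7  81.5] z [ 0.94  -0.008 -0.342] tilt 70.0 y [-0.342 -0.012 -0.94 ] tip28 [14.   2.5 71.9]
top roof [(np.int64(190), np.int64(304), [-0.0, 7.0, 93.0], 6), (np.int64(187), np.int64(305), [3.0, -1.0, 91.0], 7), (np.int64(190), np.int64(306), [-5.0, 4.0, 96.0], 8)]
top cheekL [(np.int64(199), np.int64(310), [-27.0, 16.0, 96.0], 17), (np.int64(201), np.int64(313), [-35.0, 14.0, 85.0], 20), (np.int64(194), np.int64(305), [-7.0, 13.0, 82.0], 20)]
top cheekR [(np.int64(185), np.int64(307), [3.0, -9.0, 80.0], 24), (np.int64(189), np.int64(312), [-14.0, -8.0, 84.0], 25), (np.int64(190), np.int64(313), [-18.0, -7.0, 90.0], 26)]
scene roof [(np.int64(184), np.int64(313), [49.0, 36.0, 131.0], 1), (np.int64(175), np.int64(305), [107.0, 47.0, 133.0], 3), (np.int64(206), np.int64(324), [6.0, 13.0, 81.0], 17)]
scene cheekL [(np.int64(208), np.int64(324), [1.0, 14.0, 77.0], 19), (np.int64(206), np.int64(324), [6.0, 13.0, 81.0], 20), (np.int64(209), np.int64(325), [-4.0, 12.0, 76.0], 21)]
scene cheekR [(np.int64(185), np.int64(344), [24.0, -48.0, 131.0], 33), (np.int64(209), np.int64(325), [-4.0, 12.0, 76.0], 45), (np.int64(206), np.int64(324), [6.0, 13.0, 81.0], 46)]
```

Request:
step_arm(moves=[{"tx": 0, "ty": 0.22, "tz": 0.08, "ax": 0, "ay": 0, "az": 0}, {"tx": 0, "ty": 0, "tz": 0, "ax": 0, "ay": 0, "az": 0}])

```text
clock: 18.62
eef_pos: [565.7, 59.4, 75.4]
tcp_rot: [-1.92, -0.014, -0.649]
contact_force: [0.5, -0.6, 0.1]
opening: 0.004
grasp_force: 0.0
```

Request:
step_arm(moves=[{"tx": 0, "ty": -0.05, "tz": 0.14, "ax": 0, "ay": 0, "az": 0}])

```text
clock: 18.75
eef_pos: [568.1, 62.4, 75.7]
tcp_rot: [-1.92, -0.014, -0.649]
contact_force: [0.2, 0.1, -0.3]
opening: -0.002
grasp_force: 0.0
```

Request:
step_arm(moves=[{"tx": 0, "ty": -0.05, "tz": 0.14, "ax": 0, "ay": 0, "az": 0}])

```text
clock: 18.88
eef_pos: [570.5, 65.6, 75.9]
tcp_rot: [-1.919, -0.014, -0.649]
contact_force: [-0.4, -0.2, 1.0]
opening: -0.0
grasp_force: 0.0
```

Request:
step_arm(moves=[{"tx": 0, "ty": -0.05, "tz": 0.14, "ax": 0, "ay": 0, "az": 0}, {"tx": 0, "ty": 0, "tz": 0, "ax": 0, "ay": 0, "az": 0}])

```text
clock: 19.12
eef_pos: [572.7, 68.9, 75.8]
tcp_rot: [-1.92, -0.014, -0.648]
contact_force: [-0.2, -0.4, -1.0]
opening: 0.001
grasp_force: 0.0
```

```bash
python3 -c "
from h import *
hs()"
```

```text
t 19.12 q [-0.41, 0.819, 2.183, 1.763, 1.192, 0.13] p [572.7, 68.9, 75.8] rpy [-1.92, -0.014, -0.648] F [-0.2, -0.4, -1.0] op 0.001 0.0
hearth tcp [-1.8  2.2 75.8] z [ 0.94  -0.009 -0.342] tilt 70.0 y [-0.342 -0.012 -0.94 ] tip28 [24.5  1.9 66.3]
```

Request:
step_arm(moves=[{"tx": 0, "ty": 0.075, "tz": 0.027, "ax": 0, "ay": 0, "az": 0}])

```text
clock: 19.25
eef_pos: [572.6, 68.6, 73.8]
tcp_rot: [-1.92, -0.014, -0.648]
contact_force: [0.3, -0.5, -0.2]
opening: 0.001
grasp_force: 0.0
```

Request:
step_arm(moves=[{"tx": 0, "ty": 0.038, "tz": 0.014, "ax": 0, "ay": 0, "az": 0}])

```text
clock: 19.38
eef_pos: [572.6, 68.5, 72.6]
tcp_rot: [-1.92, -0.014, -0.649]
contact_force: [-0.5, -0.9, 0.0]
opening: -0.001
grasp_force: 0.0
```

Request:
step_arm(moves=[{"tx": 0, "ty": 0.038, "tz": 0.014, "ax": 0, "ay": 0, "az": 0}])

```text
clock: 19.5
eef_pos: [572.5, 68.5, 71.6]
tcp_rot: [-1.92, -0.014, -0.649]
contact_force: [-0.3, 0.0, -0.8]
opening: 0.002
grasp_force: 0.0
```

Request:
step_arm(moves=[{"tx": 0, "ty": 0.038, "tz": 0.014, "ax": 0, "ay": 0, "az": 0}])

```text
clock: 19.62
eef_pos: [572.6, 68.4, 70.6]
tcp_rot: [-1.92, -0.014, -0.649]
contact_force: [0.1, 0.7, -0.2]
opening: -0.004
grasp_force: 0.0
```

Request:
step_arm(moves=[{"tx": 0, "ty": 0.02, "tz": 0.007, "ax": 0, "ay": 0, "az": 0}])

```text
clock: 19.75
eef_pos: [572.6, 68.5, 70.1]
tcp_rot: [-1.92, -0.014, -0.649]
contact_force: [-0.8, 0.3, 0.3]
opening: 0.001
grasp_force: 0.0
```

Request:
step_arm(moves=[{"tx": 0, "ty": 0.02, "tz": 0.007, "ax": 0, "ay": 0, "az": 0}])

```text
clock: 19.88
eef_pos: [572.6, 68.5, 69.7]
tcp_rot: [-1.92, -0.014, -0.649]
contact_force: [0.3, -0.5, 0.9]
opening: 0.002
grasp_force: 0.0
```

Request:
step_arm(moves=[{"tx": 0, "ty": 0.03, "tz": 0.011, "ax": 0, "ay": 0, "az": 0}])

```text
clock: 20.0
eef_pos: [572.7, 68.5, 68.9]
tcp_rot: [-1.92, -0.014, -0.649]
contact_force: [-0.5, -0.7, -0.7]
opening: -0.002
grasp_force: 0.0
```

Request:
step_arm(moves=[{"tx": 0, "ty": 0.03, "tz": 0.011, "ax": 0, "ay": 0, "az": 0}])

```text
clock: 20.12
eef_pos: [572.6, 68.5, 68.1]
tcp_rot: [-1.92, -0.014, -0.649]
contact_force: [0.2, -0.2, -0.1]
opening: 0.0
grasp_force: 0.0
```

Request:
step_arm(moves=[{"tx": 0, "ty": 0.02, "tz": 0.007, "ax": 0, "ay": 0, "az": 0}])

```text
clock: 20.25
eef_pos: [572.6, 68.5, 67.5]
tcp_rot: [-1.92, -0.014, -0.649]
contact_force: [0.5, -0.4, -0.0]
opening: 0.002
grasp_force: 0.0
```

Request:
step_arm(moves=[{"tx": 0, "ty": 0.03, "tz": 0.011, "ax": 0, "ay": 0, "az": 0}])

```text
clock: 20.38
eef_pos: [572.7, 68.5, 66.7]
tcp_rot: [-1.92, -0.014, -0.649]
contact_force: [-0.5, 0.2, 0.0]
opening: 0.002
grasp_force: 0.0
```

Request:
step_arm(moves=[{"tx": 0, "ty": 0.03, "tz": 0.011, "ax": 0, "ay": 0, "az": 0}])

```text
clock: 20.5
eef_pos: [572.7, 68.5, 65.9]
tcp_rot: [-1.92, -0.014, -0.649]
contact_force: [-0.2, 0.2, -0.9]
opening: 0.0
grasp_force: 0.0
```

Request:
step_arm(moves=[{"tx": 0, "ty": 0.03, "tz": 0.011, "ax": 0, "ay": 0, "az": 0}])

```text
clock: 20.62
eef_pos: [572.8, 68.5, 65.6]
tcp_rot: [-1.918, -0.014, -0.649]
contact_force: [-1.6, -1.6, 5.8]
opening: -0.002
grasp_force: 2.9
```

Request:
step_arm(moves=[{"tx": 0, "ty": 0.012, "tz": 0.004, "ax": 0, "ay": 0, "az": 0}, {"tx": 0, "ty": 0.055, "tz": -0.15, "ax": 0, "ay": 0, "az": 0}])

```text
clock: 20.88
eef_pos: [570.6, 65.6, 65.9]
tcp_rot: [-1.917, -0.015, -0.648]
contact_force: [1.0, 2.0, 7.3]
opening: -0.0
grasp_force: 3.3
```

Request:
step_arm(moves=[{"tx": 0, "ty": 0.055, "tz": -0.15, "ax": 0, "ay": 0, "az": 0}, {"tx": 0, "ty": 0.055, "tz": -0.15, "ax": 0, "ay": 0, "az": 0}])

```text
clock: 21.12
eef_pos: [565.6, 58.9, 65.3]
tcp_rot: [-1.919, -0.015, -0.649]
contact_force: [0.1, 0.5, -0.2]
opening: -0.002
grasp_force: 0.0
```

```bash
python3 -c "
from h import *
hs()
p,d=grab('scene','s6'); H=hf(world('scene',d))
m=(abs(H[...,1])<24)&(H[...,2]>27)&(H[...,2]<44)&(H[...,0]>-60)&(H[...,0]<30)&(p.max(2)<70)
print(m.sum(),np.percentile(H[m],[5,25,50,75],0).round(1).tolist())"
```

```text
t 21.12 q [-0.438, 0.844, 2.182, 1.744, 1.201, 0.105] p [565.6, 58.9, 65.3] rpy [-1.919, -0.015, -0.649] F [0.1, 0.5, -0.2] op -0.002 0.0
hearth tcp [-14.    1.8  65.3] z [ 0.94  -0.009 -0.341] tilt 70.1 y [-0.341 -0.012 -0.94 ] tip28 [12.3  1.6 55.8]
25 [[-0.2, 10.1, 28.7], [1.4, 14.2, 32.5], [2.8, 18.4, 37.6], [7.6, 21.2, 41.1]]
```

```bash
python3 -c "
from h import *
for t in ['scene0','s6']:
    d=np.load(f'pics/{t}.npy');p=cv2.imread(f'pics/{t}.png'); H=hf(world('scene',d))
    m=(abs(H[...,1]-2)<24)&(H[...,2]>27)&(H[...,2]<42)&(H[...,0]>-60)&(H[...,0]<30)&(p.max(2)<70)
    print(t,m.sum(),np.percentile(H[m],[5,25,50,75],0).round(1).tolist())
    mm=(abs(H[...,1]-2)<30)&(abs(H[...,2]-47)<4)&(H[...,0]>-10)&(H[...,0]<90)&(p.max(2)<70)
    print(' top',mm.sum(),np.percentile(H[mm],[2,50,98],0).round(1).tolist())
"
```

```text
scene0 72 [[1.3, -19.4, 28.8], [2.9, -11.3, 31.0], [5.1, 1.5, 35.1], [6.8, 13.2, 37.3]]
 top 221 [[2.3, -23.8, 43.4], [35.8, -2.7, 47.0], [85.9, 21.1, 50.3]]
s6 22 [[-0.2, 13.9, 28.6], [1.2, 16.3, 32.2], [2.6, 19.7, 36.4], [7.4, 22.4, 37.9]]
 top 84 [[-0.5, -1.9, 43.4], [44.1, 11.2, 47.1], [86.0, 23.1, 50.1]]
```

Request:
step_arm(moves=[{"tx": 0, "ty": -0.2, "tz": -0.07, "ax": 0, "ay": 0, "az": 0}, {"tx": 0, "ty": -0.1, "tz": 0.27, "ax": 0, "ay": 0, "az": 0}, {"tx": 0, "ty": -0.1, "tz": 0.27, "ax": 0, "ay": 0, "az": 0}])

```text
clock: 21.55
eef_pos: [574.5, 70.9, 70.3]
tcp_rot: [-1.92, -0.014, -0.649]
contact_force: [-0.3, 0.4, 0.2]
opening: 0.003
grasp_force: 0.0
```

Request:
step_arm(moves=[{"tx": 0, "ty": -0.05, "tz": 0.14, "ax": 0, "ay": 0, "az": 0}])

```text
clock: 21.68
eef_pos: [576.6, 74.2, 70.2]
tcp_rot: [-1.92, -0.014, -0.648]
contact_force: [0.2, -0.4, 0.1]
opening: 0.002
grasp_force: 0.0
```

Request:
step_arm(moves=[{"tx": 0, "ty": -0.05, "tz": 0.14, "ax": 0, "ay": 0, "az": 0}])

```text
clock: 21.8
eef_pos: [578.7, 76.9, 70.1]
tcp_rot: [-1.92, -0.014, -0.648]
contact_force: [-0.2, -0.0, 0.2]
opening: 0.001
grasp_force: 0.0
```

```bash
python3 -c "
from h import *
hs()
from near import near; near('7')"
```

```text
t 21.8 q [-0.387, 0.832, 2.175, 1.787, 1.19, 0.124] p [578.7, 76.9, 70.1] rpy [-1.92, -0.014, -0.648] F [-0.2, -0.0, 0.2] op 0.001 0.0
hearth tcp [ 8.2  2.2 70.1] z [ 0.94  -0.009 -0.342] tilt 70.0 y [-0.342 -0.012 -0.94 ] tip28 [34.5  1.9 60.5]
top roof [(np.int64(188), np.int64(306), [-2.0, 1.0, 104.0], 5), (np.int64(187), np.int64(307), [-3.0, -3.0, 107.0], 6), (np.int64(186), np.int64(308), [-4.0, -6.0, 109.0], 7)]
top cheekL [(np.int64(200), np.int64(310), [-29.0, 18.0, 99.0], 15), (np.int64(201), np.int64(311), [-33.0, 19.0, 105.0], 16), (np.int64(200), np.int64(311), [-31.0, 17.0, 103.0], 17)]
top cheekR [(np.int64(191), np.int64(319), [-32.0, -14.0, 102.0], 20), (np.int64(192), np.int64(321), [-38.0, -15.0, 106.0], 22), (np.int64(193), np.int64(319), [-36.0, -10.0, 101.0], 24)]
scene roof [(np.int64(184), np.int64(313), [47.0, 36.0, 132.0], 2), (np.int64(188), np.int64(312), [23.0, 44.0, 132.0], 2), (np.int64(206), np.int64(323), [20.0, 13.0, 73.0], 25)]
scene cheekL [(np.int64(216), np.int64(307), [-22.0, 68.0, 71.0], 3), (np.int64(219), np.int64(316), [-35.0, 45.0, 67.0], 6), (np.int64(207), np.int64(323), [16.0, 14.0, 72.0], 19)]
scene cheekR [(np.int64(209), np.int64(323), [24.0, 12.0, 61.0], 45), (np.int64(206), np.int64(323), [20.0, 13.0, 73.0], 46), (np.int64(207), np.int64(323), [16.0, 14.0, 72.0], 47)]
```

Request:
step_arm(moves=[{"tx": 0, "ty": 0.12, "tz": 0.043, "ax": 0, "ay": 0, "az": 0}])

```text
clock: 22.02
eef_pos: [578.7, 76.3, 67.0]
tcp_rot: [-1.92, -0.015, -0.649]
contact_force: [1.1, 0.2, -1.1]
opening: -0.002
grasp_force: 0.0
```

Request:
step_arm(moves=[{"tx": 0, "ty": 0.035, "tz": 0.013, "ax": 0, "ay": 0, "az": 0}])

```text
clock: 22.15
eef_pos: [578.6, 76.2, 65.7]
tcp_rot: [-1.92, -0.014, -0.649]
contact_force: [-1.3, 0.1, 1.6]
opening: -0.001
grasp_force: 0.7
```

Request:
step_arm(moves=[{"tx": 0, "ty": 0.025, "tz": 0.009, "ax": 0, "ay": 0, "az": 0}])

```text
clock: 22.28
eef_pos: [578.6, 76.3, 65.6]
tcp_rot: [-1.919, -0.014, -0.649]
contact_force: [-1.9, -1.3, 4.6]
opening: 0.0
grasp_force: 2.4
```

Request:
step_arm(moves=[{"tx": 0, "ty": 0.035, "tz": 0.013, "ax": 0, "ay": 0, "az": 0}])

```text
clock: 22.4
eef_pos: [578.8, 76.4, 65.5]
tcp_rot: [-1.917, -0.015, -0.649]
contact_force: [-2.1, -1.0, 9.8]
opening: -0.004
grasp_force: 5.3
```

Request:
step_arm(moves=[{"tx": 0, "ty": 0.02, "tz": 0.007, "ax": 0, "ay": 0, "az": 0}])

```text
clock: 22.52
eef_pos: [578.9, 76.4, 65.4]
tcp_rot: [-1.916, -0.015, -0.649]
contact_force: [-2.7, -2.8, 12.4]
opening: 0.003
grasp_force: 6.1
```

Request:
step_arm(moves=[{"tx": 0, "ty": 0.055, "tz": -0.15, "ax": 0, "ay": 0, "az": 0}])

```text
clock: 22.65
eef_pos: [576.9, 73.4, 65.5]
tcp_rot: [-1.916, -0.015, -0.649]
contact_force: [2.4, 3.0, 7.8]
opening: 0.001
grasp_force: 4.2
```

```bash
python3 -c "
from h import *
hs()"
```

```text
t 22.65 q [-0.397, 0.846, 2.173, 1.783, 1.197, 0.111] p [576.9, 73.4, 65.5] rpy [-1.916, -0.015, -0.649] F [2.4, 3.0, 7.8] op 0.001 4.2
hearth tcp [ 4.3  1.5 65.5] z [ 0.941 -0.009 -0.338] tilt 70.2 y [-0.338 -0.013 -0.941] tip28 [30.7  1.2 56. ]
```

Request:
step_arm(moves=[{"tx": 0, "ty": 0.075, "tz": -0.1, "ax": 0, "ay": 0, "az": 0}, {"tx": 0, "ty": 0.055, "tz": -0.15, "ax": 0, "ay": 0, "az": 0}])

```text
clock: 22.9
eef_pos: [573.1, 67.8, 65.3]
tcp_rot: [-1.914, -0.016, -0.648]
contact_force: [2.8, 3.1, 11.7]
opening: 0.003
grasp_force: 6.1
```

```bash
cat > ch.py <<'E'
from h import *
import sys
t=sys.argv[1]; s=hs()
p,d=grab('scene',t); H=hf(world('scene',d)); q=p.max(2)
m=(abs(H[...,1]-2)<28)&(H[...,2]>27)&(H[...,2]<42)&(H[...,0]>-100)&(H[...,0]<30)&(q<75)
x=H[m]; print(m.sum())
for lo in (-25,-15,-5,5,15,22):
    k=x[(x[:,1]>lo)&(x[:,1]<lo+10)]; print(lo+5,len(k),np.median(k,0).round(1) if len(k) else '')
E
python3 ch.py s8
```

```text
t 22.9 q [-0.413, 0.848, 2.176, 1.769, 1.202, 0.106] p [573.1, 67.8, 65.3] rpy [-1.914, -0.016, -0.648] F [2.8, 3.1, 11.7] op 0.003 6.1
hearth tcp [-2.4  1.2 65.3] z [ 0.942 -0.01  -0.336] tilt 70.4 y [-0.336 -0.014 -0.942] tip28 [24.   0.9 55.9]
22
-20 0 
-10 0 
0 0 
10 0 
20 22 [-3.  22.  34.9]
27 11 [ 8.7 23.3 35.3]
```

Request:
step_arm(moves=[{"tx": 0, "ty": 0.06, "tz": -0.15, "ax": 0, "ay": 0, "az": 0}, {"tx": 0, "ty": 0.055, "tz": -0.15, "ax": 0, "ay": 0, "az": 0}, {"tx": 0, "ty": 0.055, "tz": -0.15, "ax": 0, "ay": 0, "az": 0}])

```text
clock: 23.32
eef_pos: [565.8, 58.2, 65.3]
tcp_rot: [-1.913, -0.016, -0.648]
contact_force: [1.6, 4.0, 13.0]
opening: -0.001
grasp_force: 6.5
```

```bash
python3 ch.py s9
```

```text
t 23.32 q [-0.441, 0.848, 2.181, 1.744, 1.206, 0.1] p [565.8, 58.2, 65.3] rpy [-1.913, -0.016, -0.648] F [1.6, 4.0, 13.0] op -0.001 6.5
hearth tcp [-14.5   1.2  65.3] z [ 0.942 -0.01  -0.336] tilt 70.4 y [-0.336 -0.014 -0.942] tip28 [11.9  1.  55.9]
24
-20 0 
-10 0 
0 0 
10 0 
20 24 [-10.7  22.1  34.6]
27 13 [-2.2 23.4 33. ]
```

Request:
step_arm(moves=[{"tx": 0, "ty": 0.072, "tz": -0.2, "ax": 0, "ay": 0, "az": 0}, {"tx": 0, "ty": 0.072, "tz": -0.2, "ax": 0, "ay": 0, "az": 0}, {"tx": 0, "ty": 0.072, "tz": -0.2, "ax": 0, "ay": 0, "az": 0}, {"tx": 0, "ty": 0.072, "tz": -0.2, "ax": 0, "ay": 0, "az": 0}])

```text
clock: 23.88
eef_pos: [552.8, 41.2, 65.3]
tcp_rot: [-1.914, -0.016, -0.649]
contact_force: [2.8, 3.9, 12.8]
opening: -0.001
grasp_force: 6.5
```

```bash
python3 ch.py s10
```

```text
t 23.88 q [-0.49, 0.848, 2.189, 1.697, 1.213, 0.093] p [552.8, 41.2, 65.3] rpy [-1.914, -0.016, -0.649] F [2.8, 3.9, 12.8] op -0.001 6.5
hearth tcp [-35.8   1.4  65.3] z [ 0.942 -0.01  -0.336] tilt 70.4 y [-0.336 -0.014 -0.942] tip28 [-9.4  1.1 55.9]
32
-20 0 
-10 0 
0 0 
10 1 [-1.1  8.6 41.5]
20 31 [-27.7  22.6  34.6]
27 22 [-14.   23.1  34.2]
```

Request:
step_arm(moves=[{"tx": 0, "ty": 0.072, "tz": -0.2, "ax": 0, "ay": 0, "az": 0}, {"tx": 0, "ty": 0.072, "tz": -0.2, "ax": 0, "ay": 0, "az": 0}, {"tx": 0, "ty": 0.072, "tz": -0.2, "ax": 0, "ay": 0, "az": 0}, {"tx": 0, "ty": 0.072, "tz": -0.2, "ax": 0, "ay": 0, "az": 0}])

```text
clock: 24.42
eef_pos: [539.9, 24.3, 65.3]
tcp_rot: [-1.914, -0.016, -0.649]
contact_force: [2.2, 3.3, 13.1]
opening: -0.001
grasp_force: 6.5
```

Request:
step_arm(moves=[{"tx": 0, "ty": 0.072, "tz": -0.2, "ax": 0, "ay": 0, "az": 0}, {"tx": 0, "ty": 0.072, "tz": -0.2, "ax": 0, "ay": 0, "az": 0}, {"tx": 0, "ty": 0, "tz": 0, "ax": 0, "ay": 0, "az": 0}])

```text
clock: 24.8
eef_pos: [533.3, 15.6, 65.3]
tcp_rot: [-1.914, -0.016, -0.649]
contact_force: [-2.7, -3.7, 16.3]
opening: -0.003
grasp_force: 7.9
```

```bash
python3 ch.py s11
```

```text
t 24.8 q [-0.567, 0.848, 2.198, 1.624, 1.221, 0.085] p [533.3, 15.6, 65.3] rpy [-1.914, -0.016, -0.649] F [-2.7, -3.7, 16.3] op -0.003 7.9
hearth tcp [-68.1   1.7  65.3] z [ 0.942 -0.01  -0.336] tilt 70.3 y [-0.337 -0.013 -0.942] tip28 [-41.7   1.4  55.9]
44
-20 0 
-10 0 
0 0 
10 0 
20 44 [-56.1  23.2  35.9]
27 31 [-43.7  23.5  35. ]
```

Request:
step_arm(moves=[{"tx": 0, "ty": -0.94, "tz": -0.34, "ax": 0, "ay": 0, "az": 0}, {"tx": 0, "ty": -0.94, "tz": -0.34, "ax": 0, "ay": 0, "az": 0}, {"tx": 0, "ty": -0.94, "tz": -0.34, "ax": 0, "ay": 0, "az": 0}, {"tx": 0, "ty": -0.94, "tz": -0.34, "ax": 0, "ay": 0, "az": 0}, {"tx": 0, "ty": 0, "tz": 0, "ax": -0.09, "ay": 0, "az": 0}])

```text
clock: 25.48
eef_pos: [531.2, 16.0, 162.6]
tcp_rot: [-2.064, -0.012, -0.651]
contact_force: [0.1, 0.5, -0.7]
opening: 0.003
grasp_force: 0.0
```

Request:
step_arm(moves=[{"tx": 0, "ty": 0, "tz": 0, "ax": -0.09, "ay": 0, "az": 0}, {"tx": 0, "ty": 0, "tz": 0, "ax": -0.09, "ay": 0, "az": 0}, {"tx": 0, "ty": 0, "tz": 0, "ax": -0.09, "ay": 0, "az": 0}, {"tx": 0, "ty": 0, "tz": 0, "ax": -0.09, "ay": 0, "az": 0}, {"tx": 0, "ty": 0, "tz": 0, "ax": -0.09, "ay": 0, "az": 0}])

```text
clock: 26.1
eef_pos: [530.9, 17.1, 163.0]
tcp_rot: [-2.75, -0.012, -0.647]
contact_force: [-0.4, 0.6, -1.0]
opening: -0.002
grasp_force: 0.0
```

Request:
step_arm(moves=[{"tx": 0, "ty": 0, "tz": 0, "ax": -0.09, "ay": 0, "az": 0}, {"tx": 0, "ty": 0, "tz": 0, "ax": -0.09, "ay": 0, "az": 0}, {"tx": 0, "ty": 0, "tz": 0, "ax": -0.06, "ay": 0, "az": 0}, {"tx": 0, "ty": 0, "tz": 0, "ax": 0, "ay": 0, "az": 0}])

```text
clock: 26.6
eef_pos: [531.3, 18.5, 162.2]
tcp_rot: [-3.122, -0.01, -0.644]
contact_force: [-0.4, -0.0, 0.4]
opening: -0.003
grasp_force: 0.0
```

```bash
python3 -c "
from h import *
s=hs()
p,d=grab('top','top12');H=hf(world('top',d));
m=(abs(H[...,1])<50)&(abs(H[...,2]-47.5)<5)&(H[...,0]>-120)&(H[...,0]<0)&(p.max(2)<90)
x=H[m].astype(np.float32);print(m.sum(),np.percentile(x,[1,50,99],0).round(1).tolist(),cv2.minAreaRect(x[:,:2]))
W=world('top',d);C=(W-[486,-256.5,0])@RB
m=(abs(C[...,0])<65)&(abs(C[...,1])<85)&(C[...,2]>15)&(C[...,2]<60);print('in bin',m.sum(),C[m].mean(0) if m.any() else '')
"
```

```text
t 26.6 q [0.026, 0.314, 1.931, 0.012, 0.876, 2.233] p [531.3, 18.5, 162.2] rpy [-3.122, -0.01, -0.644] F [-0.4, -0.0, 0.4] op -0.003 0.0
hearth tcp [-67.    5.  162.2] z [ 0.02 -0.01 -1.  ] tilt 1.1 y [-1.   -0.   -0.02] tip28 [-66.4   4.7 134.2]Traceback (most recent call last):
  File "<string>", line 6, in <module>
    x=H[m].astype(np.float32);print(m.sum(),np.percentile(x,[1,50,99],0).round(1).tolist(),cv2.minAreaRect(x[:,:2]))
                                            ~~~~~~~~~~~~~^^^^^^^^^^^^^^^
    return _quantile_unchecked(
        a, q, axis, out, overwrite_input, method, keepdims, weights)
    return _ureduce(a,
                    func=_quantile_ureduce_func,
    ...<5 lines>...
                    overwrite_input=overwrite_input,
                    method=method)
    r = func(a, **kwargs)
    result = _quantile(arr,
                       quantiles=q,
    ...<2 lines>...
                       out=out,
                       weights=wgt)
    slices_having_nans = np.isnan(arr[-1, ...])
                                  ~~~^^^^^^^^^
IndexError: index -1 is out of bounds for axis 0 with size 0
```

Request:
step_arm(moves=[{"tx": 0, "ty": 1, "tz": 0, "ax": -0.013, "ay": 0, "az": -0.11}, {"tx": 0, "ty": 1, "tz": 0, "ax": 0, "ay": 0, "az": -0.11}, {"tx": -0.4, "ty": 0.9, "tz": 0, "ax": 0, "ay": 0, "az": -0.11}, {"tx": -0.5, "ty": 0.8, "tz": 0, "ax": 0, "ay": 0, "az": -0.11}, {"tx": 0, "ty": 0, "tz": 0, "ax": 0, "ay": 0, "az": -0.11}], gripper=0.9)

```text
clock: 27.28
eef_pos: [471.0, -62.9, 161.5]
tcp_rot: [3.134, -0.007, 0.221]
contact_force: [-0.1, -0.0, -0.4]
opening: 0.897
grasp_force: 0.0
```

Request:
step_arm(moves=[{"tx": 0, "ty": 0, "tz": 0, "ax": 0, "ay": 0, "az": -0.11}, {"tx": 0, "ty": 0, "tz": 0, "ax": 0, "ay": 0, "az": -0.11}, {"tx": 0, "ty": 0, "tz": 0, "ax": 0, "ay": 0, "az": -0.11}, {"tx": 0, "ty": 0, "tz": 0, "ax": 0, "ay": 0, "az": -0.11}, {"tx": 0, "ty": 0, "tz": 0, "ax": 0, "ay": 0, "az": -0.01}])

```text
clock: 27.9
eef_pos: [472.3, -62.0, 161.7]
tcp_rot: [3.131, -0.0, 0.923]
contact_force: [0.6, 0.3, -0.2]
opening: 0.897
grasp_force: 0.0
```

```bash
cat > ch2.py <<'E'
from h import *
import sys
s=hs()
for n in ['top','scene']:
    p,d=grab(n,n+sys.argv[1]);W=world(n,d);H=hf(W)
    m=(abs(H[...,1])<45)&(abs(H[...,2]-48)<5)&(H[...,0]>-125)&(H[...,0]<-5)
    x=H[m].astype(np.float32);print(n,m.sum())
    if m.sum()>20: print(np.percentile(x,[1,50,99],0).round(1).tolist(),cv2.minAreaRect(x[:,:2]))
    C=(W-[486,-256.5,0])@RB
    m=(abs(C[...,0])<65)&(abs(C[...,1])<85)&(C[...,2]>15)&(C[...,2]<60)&(p[...,0].astype(int)-p[...,2]>15);print('in bin',m.sum(),C[m].mean(0).round(1) if m.any() else '')
E
python3 ch2.py 13
```

```text
t 27.9 q [-0.13, 0.242, 2.038, -0.007, 0.852, 0.522] p [472.3, -62.0, 161.7] rpy [3.131, -0.0, 0.923] F [0.6, 0.3, -0.2] op 0.897 0.0
hearth tcp [-166.7    3.8  161.7] z [ 0.    -0.011 -1.   ] tilt 0.0 y [-0.004 -1.     0.011] tip28 [-166.7    3.5  133.7]
top 465Traceback (most recent call last):
  File "ch2.py", line 8, in <module>
    if m.sum()>20: print(np.percentile(x,[1,50,99],0).round(1).tolist(),cv2.minAreaRect(x[:,:2]))
                                                                        ~~~~~~~~~~~~~~~^^^^^^^^^
cv2.error: OpenCV(4.12.0) /io/opencv/modules/imgproc/src/convhull.cpp:143: error: (-215:Assertion failed) total >= 0 && (depth == CV_32F || depth == CV_32S) in function 'convexHull'
```

```bash
sed -i 's/x\[:,:2\])/x[:,:2].copy())/' ch2.py; python3 ch2.py 14
```

```text
t 27.95 q [-0.13, 0.242, 2.037, -0.007, 0.852, 0.524] p [472.4, -62.0, 161.7] rpy [3.13, -0.0, 0.921] F [-0.4, -0.9, 0.5] op 0.899 0.0
hearth tcp [-166.6    3.7  161.7] z [-0.    -0.011 -1.   ] tilt -0.0 y [-0.005 -1.     0.011] tip28 [-166.6    3.4  133.7]
top 455
[[-71.8, -26.6, 43.2], [-38.3, -1.5, 46.8], [-5.7, 23.1, 51.5]] ((-38.987091064453125, 2.435810089111328), (67.30364227294922, 79.49774932861328), 0.2057257741689682)
in bin 0 
scene 274
[[-74.1, -43.0, 43.7], [-37.6, -3.0, 47.0], [-6.5, 40.8, 51.9]] ((-39.70637512207031, 0.0280609130859375), (88.2229995727539, 70.49323272705078), 87.71037292480469)
in bin 8 [ 7.  39.6 30.2]
```

```bash
python3 -c "
from h import *
to(OH+RH@[-52,-1.7,52])"
```

```text
t 28.05 q [-0.129, 0.242, 2.037, -0.008, 0.853, 0.526] p [472.7, -61.8, 161.8] rpy [3.13, 0.0, 0.92] F [0.6, 0.1, 0.2] op 0.902 0.0
toolshift/25 [4.58 0.13 4.39] n 5 per row [0.915 0.026 0.879]
```

Request:
step_arm(moves=[{"tx": 0.915, "ty": 0.026, "tz": 0, "ax": 0, "ay": 0, "az": 0}, {"tx": 0.915, "ty": 0.026, "tz": 0, "ax": 0, "ay": 0, "az": 0}, {"tx": 0.915, "ty": 0.026, "tz": 0, "ax": 0, "ay": 0, "az": 0}, {"tx": 0.915, "ty": 0.026, "tz": 0, "ax": 0, "ay": 0, "az": 0}, {"tx": 0.915, "ty": 0.026, "tz": 0, "ax": 0, "ay": 0, "az": 0}])

```text
clock: 28.68
eef_pos: [545.5, 28.9, 161.8]
tcp_rot: [3.13, 0.001, 0.924]
contact_force: [0.3, -0.7, -0.2]
opening: 0.906
grasp_force: 0.0
```

Request:
step_arm(moves=[{"tx": 0, "ty": 0, "tz": 0.9, "ax": 0, "ay": 0, "az": 0}, {"tx": 0, "ty": 0, "tz": 0.9, "ax": 0, "ay": 0, "az": 0}])

```text
clock: 28.92
eef_pos: [545.9, 28.4, 116.4]
tcp_rot: [3.129, 0.0, 0.925]
contact_force: [0.5, -0.0, -0.2]
opening: 0.897
grasp_force: 0.0
```

```bash
python3 -c "
from h import *
hs();to(OH+RH@[-52,-1.7,52])
from near import near; near('15')"
```

```text
t 28.93 q [0.054, 0.406, 1.921, -0.011, 0.805, 0.708] p [545.9, 28.4, 116.4] rpy [3.129, 0.0, 0.925] F [0.5, -0.0, -0.2] op 0.897 0.0
hearth tcp [-50.3  -0.8 116.4] z [-0.    -0.012 -1.   ] tilt -0.0 y [-0.002 -1.     0.012] tip28 [-50.3  -1.1  88.4]
t 28.93 q [0.054, 0.406, 1.921, -0.011, 0.805, 0.708] p [545.9, 28.4, 116.4] rpy [3.129, 0.0, 0.925] F [0.5, -0.0, -0.2] op 0.897 0.0
toolshift/25 [-0.07  0.01  2.58] n 3 per row [-0.023  0.002  0.859]
top roof [(np.int64(210), np.int64(305), [-38.0, 47.0, 150.0], 46), (np.int64(211), np.int64(306), [-42.0, 47.0, 154.0], 51), (np.int64(209), np.int64(307), [-41.0, 42.0, 160.0], 54)]
top cheekL [(np.int64(212), np.int64(320), [-65.0, 23.0, 40.0], 37), (np.int64(213), np.int64(321), [-68.0, 23.0, 33.0], 41), (np.int64(213), np.int64(322), [-71.0, 22.0, 47.0], 43)]
top cheekR [(np.int64(212), np.int64(323), [-71.0, 19.0, 44.0], 67), (np.int64(212), np.int64(322), [-69.0, 20.0, 46.0], 67), (np.int64(213), np.int64(321), [-68.0, 23.0, 33.0], 69)]
scene roof [(np.int64(211), np.int64(311), [-35.0, 59.0, 94.0], 38), (np.int64(203), np.int64(314), [-43.0, 52.0, 122.0], 46), (np.int64(198), np.int64(347), [-44.0, -39.0, 127.0], 47)]
scene cheekL [(np.int64(217), np.int64(303), [42.0, 67.0, 30.0], 2), (np.int64(217), np.int64(304), [23.0, 68.0, 41.0], 3), (np.int64(211), np.int64(311), [-35.0, 59.0, 94.0], 6)]
scene cheekR [(np.int64(218), np.int64(343), [-33.0, -32.0, 59.0], 4), (np.int64(220), np.int64(339), [-20.0, -24.0, 45.0], 9), (np.int64(218), np.int64(338), [-15.0, -23.0, 49.0], 10)]
```

Request:
step_arm(moves=[{"tx": -0.15, "ty": 0, "tz": 0.7, "ax": 0, "ay": 0, "az": 0}, {"tx": 0, "ty": 0, "tz": 0.9, "ax": 0, "ay": 0, "az": 0}, {"tx": 0, "ty": 0, "tz": 0.9, "ax": 0, "ay": 0, "az": 0}, {"tx": 0, "ty": 0, "tz": 0.05, "ax": 0, "ay": 0, "az": 0}])

```text
clock: 29.52
eef_pos: [542.9, 24.1, 52.6]
tcp_rot: [3.131, 0.002, 0.924]
contact_force: [0.0, -0.1, 0.5]
opening: 0.902
grasp_force: 0.0
```

Request:
step_arm(moves=[{"tx": 0, "ty": 0, "tz": 0, "ax": 0, "ay": 0, "az": 0}, {"tx": 0, "ty": 0, "tz": 0, "ax": 0, "ay": 0, "az": 0}, {"tx": 0, "ty": 0, "tz": 0, "ax": 0, "ay": 0, "az": 0}, {"tx": 0, "ty": 0, "tz": 0, "ax": 0, "ay": 0, "az": 0}], gripper=0.4, newtons=25)

```text
clock: 30.02
eef_pos: [544.2, 24.0, 54.3]
tcp_rot: [3.128, -0.0, 0.924]
contact_force: [-0.5, -0.1, 7.2]
opening: 0.61
grasp_force: 27.1
```

Request:
step_arm(moves=[{"tx": 0, "ty": 0, "tz": -0.2, "ax": 0, "ay": 0, "az": 0}, {"tx": 0, "ty": 0, "tz": -0.3, "ax": 0, "ay": 0, "az": 0}, {"tx": -0.4, "ty": 0, "tz": -0.4, "ax": 0, "ay": 0, "az": 0}, {"tx": -0.8, "ty": 0, "tz": -0.6, "ax": 0, "ay": 0, "az": 0}, {"tx": -0.8, "ty": 0, "tz": -0.8, "ax": 0, "ay": 0, "az": 0}])

```text
clock: 30.65
eef_pos: [511.6, -16.3, 111.3]
tcp_rot: [3.131, 0.002, 0.925]
contact_force: [-0.7, -0.6, -0.5]
opening: 0.608
grasp_force: 26.3
```

```bash
python3 -c "
from h import *
s=hs()
p,d=grab('scene','s16'); H=hf(world('scene',d)); T=hf(s['eef_pos'])
a=cv2.imread('pics/s16.png')[150:290,260:420]; cv2.imwrite('pics/s16c.png',cv2.resize(a,(686,600),interpolation=2))"
```

```text
t 30.65 q [-0.03, 0.371, 1.997, -0.011, 0.765, 0.624] p [511.6, -16.3, 111.3] rpy [3.131, 0.002, 0.925] F [-0.7, -0.6, -0.5] op 0.608 26.3
hearth tcp [-1.066e+02 -1.000e-01  1.113e+02] z [-0.002 -0.011 -1.   ] tilt -0.1 y [-0.002 -1.     0.011] tip28 [-106.7   -0.5   83.3]
```

View pics/s16c.png

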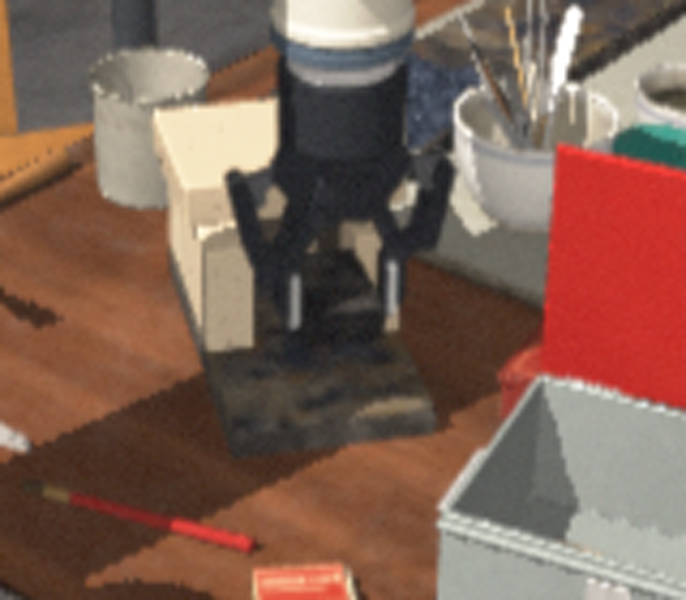

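Request:
step_arm(moves=[{"tx": 0, "ty": 0, "tz": -0.8, "ax": 0, "ay": 0, "az": 0.108}, {"tx": 0, "ty": 0, "tz": -0.8, "ax": 0, "ay": 0, "az": 0.108}, {"tx": 0, "ty": 0, "tz": -0.8, "ax": 0, "ay": 0, "az": 0.108}, {"tx": 0, "ty": 0, "tz": -0.8, "ax": 0, "ay": 0, "az": 0.108}, {"tx": 0, "ty": 0, "tz": 0, "ax": 0, "ay": 0, "az": 0}])

```text
clock: 31.32
eef_pos: [512.7, -15.2, 192.1]
tcp_rot: [3.131, -0.009, 0.247]
contact_force: [0.4, -0.6, -0.5]
opening: 0.606
grasp_force: 26.5
```

Request:
step_arm(moves=[{"tx": -0.82, "ty": 0.62, "tz": 0, "ax": 0, "ay": 0, "az": 0}, {"tx": -0.82, "ty": 0.62, "tz": 0, "ax": 0, "ay": 0, "az": 0}, {"tx": -0.82, "ty": 0.62, "tz": 0, "ax": 0, "ay": 0, "az": 0}, {"tx": -0.82, "ty": 0.62, "tz": 0, "ax": 0, "ay": 0, "az": 0}, {"tx": -0.82, "ty": 0.62, "tz": 0, "ax": 0, "ay": 0, "az": 0}])

```text
clock: 31.95
eef_pos: [430.2, -115.5, 189.8]
tcp_rot: [3.132, -0.005, 0.25]
contact_force: [0.7, 0.9, -1.3]
opening: 0.607
grasp_force: 26.5
```

Request:
step_arm(moves=[{"tx": 0, "ty": 0.9, "tz": 0, "ax": 0, "ay": 0, "az": 0}, {"tx": 0, "ty": 0.9, "tz": 0, "ax": 0, "ay": 0, "az": 0}, {"tx": 0, "ty": 0.9, "tz": 0, "ax": 0, "ay": 0, "az": 0}, {"tx": 0, "ty": 0.9, "tz": 0, "ax": 0, "ay": 0, "az": 0}, {"tx": 0, "ty": 0.9, "tz": 0, "ax": 0, "ay": 0, "az": 0}])

```text
clock: 32.58
eef_pos: [458.8, -225.2, 191.4]
tcp_rot: [3.132, -0.006, 0.248]
contact_force: [-0.0, -0.2, -0.5]
opening: 0.61
grasp_force: 26.5
```

Request:
step_arm(moves=[{"tx": 0, "ty": 0.9, "tz": 0, "ax": 0, "ay": 0, "az": 0}, {"tx": 0, "ty": 0.9, "tz": 0, "ax": 0, "ay": 0, "az": 0}, {"tx": 0, "ty": 0.9, "tz": 0, "ax": 0, "ay": 0, "az": 0}])

```text
clock: 32.95
eef_pos: [475.5, -291.1, 192.5]
tcp_rot: [3.132, -0.007, 0.246]
contact_force: [1.2, -0.4, -0.3]
opening: 0.611
grasp_force: 26.5
```

```bash
python3 -c "
from h import *
to(np.array([486,-256.5,60])+RB@[-20,-30,0])"
```

```text
t 32.95 q [-0.551, 0.315, 1.847, -0.003, 0.968, 0.776] p [475.5, -291.1, 192.5] rpy [3.132, -0.007, 0.246] F [1.2, -0.4, -0.3] op 0.611 26.5
toolshift/25 [-0.1 -0.1  5.3] n 6 per row [-0.016 -0.016  0.883]
```

Request:
step_arm(moves=[{"tx": -0.016, "ty": -0.016, "tz": 0.9, "ax": 0, "ay": 0, "az": 0}, {"tx": -0.016, "ty": -0.016, "tz": 0.9, "ax": 0, "ay": 0, "az": 0}, {"tx": -0.016, "ty": -0.016, "tz": 0.9, "ax": 0, "ay": 0, "az": 0}, {"tx": -0.016, "ty": -0.016, "tz": 0.9, "ax": 0, "ay": 0, "az": 0}, {"tx": -0.016, "ty": -0.016, "tz": 0.9, "ax": 0, "ay": 0, "az": 0}])

```text
clock: 33.58
eef_pos: [474.1, -289.9, 79.2]
tcp_rot: [3.132, -0.007, 0.246]
contact_force: [0.0, 0.5, -0.9]
opening: 0.606
grasp_force: 26.5
```

Request:
step_arm(moves=[{"tx": 0, "ty": 0, "tz": 0.6, "ax": 0, "ay": 0, "az": 0}, {"tx": 0, "ty": 0, "tz": 0, "ax": 0, "ay": 0, "az": 0}])

```text
clock: 33.83
eef_pos: [473.4, -289.2, 64.0]
tcp_rot: [3.133, -0.005, 0.246]
contact_force: [-0.1, -0.2, 0.4]
opening: 0.605
grasp_force: 26.5
```

Request:
step_arm(moves=[{"tx": 0, "ty": 0, "tz": 0, "ax": 0, "ay": 0, "az": 0}, {"tx": 0, "ty": 0, "tz": 0, "ax": 0, "ay": 0, "az": 0}, {"tx": 0, "ty": 0, "tz": 0, "ax": 0, "ay": 0, "az": 0}], gripper=0.8)

```text
clock: 34.2
eef_pos: [474.3, -289.4, 65.7]
tcp_rot: [3.131, -0.007, 0.246]
contact_force: [0.2, 0.4, -0.0]
opening: 0.796
grasp_force: 0.0
```

Request:
step_arm(moves=[{"tx": 0, "ty": 0, "tz": -0.5, "ax": 0, "ay": 0, "az": 0}, {"tx": 0, "ty": 0, "tz": -1, "ax": 0, "ay": 0, "az": 0}, {"tx": 0, "ty": 0, "tz": -1, "ax": 0, "ay": 0, "az": 0}, {"tx": 0, "ty": 0, "tz": -1, "ax": 0, "ay": 0, "az": 0}, {"tx": 0, "ty": 0, "tz": -1, "ax": 0, "ay": 0, "az": 0}])

```text
clock: 34.83
eef_pos: [472.9, -288.3, 179.3]
tcp_rot: [3.131, -0.007, 0.246]
contact_force: [0.5, -0.7, 0.1]
opening: 0.8
grasp_force: 0.0
```

Request:
step_arm(moves=[{"tx": 0, "ty": 0, "tz": -1, "ax": 0, "ay": 0, "az": 0}, {"tx": 0, "ty": 0, "tz": -1, "ax": 0, "ay": 0, "az": 0}, {"tx": 0, "ty": 0, "tz": -1, "ax": 0, "ay": 0, "az": 0}, {"tx": 0, "ty": 0, "tz": -1, "ax": 0, "ay": 0, "az": 0}, {"tx": 0, "ty": 0, "tz": -1, "ax": 0, "ay": 0, "az": 0}], gripper=0)

```text
clock: 35.45
eef_pos: [471.6, -287.1, 304.4]
tcp_rot: [3.131, -0.007, 0.246]
contact_force: [-0.3, 0.2, 0.5]
opening: 0.001
grasp_force: 0.0
```

```bash
python3 -c "
from h import *
p,d=grab('scene','s17');grab('top','top17')
to(np.array([486,-256.5,310])+RB@[130,45,0])
a=cv2.imread('pics/s17.png')[220:330,340:480];b=cv2.imread('pics/top17.png')[170:280,370:510]
cv2.imwrite('pics/c17.png',cv2.resize(np.hstack([a,b]),(800,314),interpolation=2))"
```

```text
t 35.55 q [-0.548, 0.187, 1.742, -0.002, 1.195, 0.777] p [472.8, -287.9, 306.2] rpy [3.128, -0.01, 0.246] F [0.1, 0.1, -0.0] op 0.001 0.0
toolshift/25 [ 6.02 -2.87 -0.13] n 7 per row [ 0.861 -0.41  -0.019]
```

View pics/c17.png

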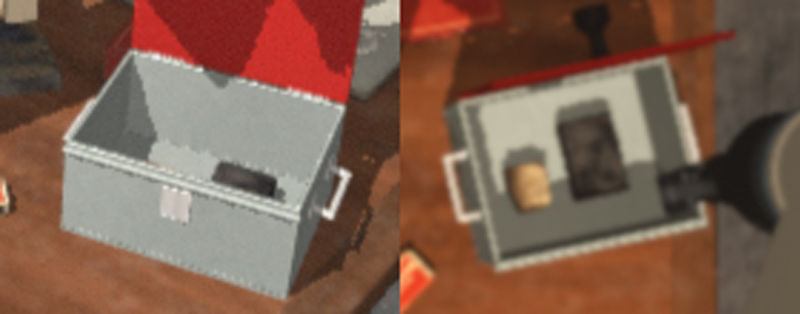

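Request:
step_arm(moves=[{"tx": 0.86, "ty": -0.41, "tz": 0, "ax": 0, "ay": 0, "az": 0}, {"tx": 0.86, "ty": -0.41, "tz": 0, "ax": 0, "ay": 0, "az": 0}, {"tx": 0.86, "ty": -0.41, "tz": 0, "ax": 0, "ay": 0, "az": 0}, {"tx": 0.86, "ty": -0.41, "tz": 0, "ax": 0, "ay": 0, "az": 0}, {"tx": 0.86, "ty": -0.41, "tz": 0, "ax": 0, "ay": 0, "az": 0}])

```text
clock: 36.17
eef_pos: [564.3, -210.6, 302.5]
tcp_rot: [3.132, -0.006, 0.246]
contact_force: [0.2, -0.2, -0.6]
opening: 0.001
grasp_force: 0.0
```

Request:
step_arm(moves=[{"tx": 0.86, "ty": -0.41, "tz": 0, "ax": 0, "ay": 0, "az": 0}, {"tx": 0.86, "ty": -0.41, "tz": 0, "ax": 0, "ay": 0, "az": 0}, {"tx": 0, "ty": 0, "tz": 0.9, "ax": 0, "ay": 0, "az": 0}, {"tx": 0, "ty": 0, "tz": 0.9, "ax": 0, "ay": 0, "az": 0}, {"tx": 0, "ty": 0, "tz": 0.8, "ax": 0, "ay": 0, "az": 0}])

```text
clock: 36.8
eef_pos: [601.5, -181.0, 236.8]
tcp_rot: [3.132, -0.006, 0.246]
contact_force: [0.8, 0.6, -0.6]
opening: -0.001
grasp_force: 0.0
```

Request:
step_arm(moves=[{"tx": -0.6, "ty": 0, "tz": 0, "ax": 0, "ay": 0, "az": 0}])

```text
clock: 36.92
eef_pos: [586.0, -184.5, 236.0]
tcp_rot: [3.133, -0.004, 0.247]
contact_force: [-0.3, -0.6, 0.9]
opening: -0.001
grasp_force: 0.0
```

Request:
step_arm(moves=[{"tx": -0.5, "ty": 0, "tz": 0, "ax": 0, "ay": 0, "az": 0}])

```text
clock: 37.05
eef_pos: [573.6, -188.4, 238.2]
tcp_rot: [3.132, -0.007, 0.246]
contact_force: [-0.1, -0.4, 0.3]
opening: 0.001
grasp_force: 0.0
```

Request:
step_arm(moves=[{"tx": -0.4, "ty": 0, "tz": 0, "ax": 0, "ay": 0, "az": 0}])

```text
clock: 37.17
eef_pos: [564.0, -191.1, 238.6]
tcp_rot: [3.131, -0.008, 0.245]
contact_force: [0.2, 0.9, -0.3]
opening: -0.002
grasp_force: 0.0
```

```bash
cat >> h.py <<'E'
def bs():
    s=st(); print('bin tcp',((s['eef_pos']-[486,-256.5,0])@RB).round(1),'Fbin',(s['contact_force']@RB).round(1)); return s
E
python3 -c "
from h import *
bs()"
```

```text
t 37.17 q [-0.327, 0.319, 1.725, -0.005, 1.086, 1.001] p [564.0, -191.1, 238.6] rpy [3.131, -0.008, 0.245] F [0.2, 0.9, -0.3] op -0.002 0.0
bin tcp [ 91.4  44.7 238.6] Fbin [ 0.4  0.8 -0.3]
```

Request:
step_arm(moves=[{"tx": -0.41, "ty": 0, "tz": 0.02, "ax": 0, "ay": 0, "az": 0}, {"tx": -0.41, "ty": 0, "tz": 0.02, "ax": 0, "ay": 0, "az": 0}])

```text
clock: 37.42
eef_pos: [544.4, -196.1, 237.1]
tcp_rot: [3.131, -0.008, 0.246]
contact_force: [1.8, 0.1, 0.9]
opening: -0.007
grasp_force: 0.7
```

Request:
step_arm(moves=[{"tx": -0.4, "ty": 0, "tz": 0.09, "ax": 0, "ay": 0, "az": 0}, {"tx": -0.4, "ty": 0, "tz": 0.09, "ax": 0, "ay": 0, "az": 0}])

```text
clock: 37.67
eef_pos: [524.6, -200.9, 231.6]
tcp_rot: [3.132, -0.007, 0.246]
contact_force: [1.3, 0.2, 0.6]
opening: -0.005
grasp_force: 0.6
```

```bash
cat > lid.py <<'E'
from h import *
bs(); p,d=grab('scene','l'); W=world('scene',d); C=(W-[486,-256.5,0])@RB; q=p.astype(int)
m=(q[...,0]>120)&(q[...,1]<60)&(C[...,2]>85)&(abs(C[...,1])<95)&(C[...,0]>-100)&(C[...,0]<100)
x=C[m]; print(m.sum(),np.percentile(x,[2,98],0).round(0).tolist()); k=np.polyfit(x[:,0],x[:,2],1); print('fit z=',k); k2=np.polyfit(x[:,2],x[:,0],1); print('lid angle from vertical',np.degrees(np.arctan(-k2[0])))
E
python3 lid.py
```

```text
t 37.67 q [-0.366, 0.276, 1.803, -0.005, 1.052, 0.962] p [524.6, -200.9, 231.6] rpy [3.132, -0.007, 0.246] F [1.3, 0.2, 0.6] op -0.005 0.6
bin tcp [ 50.9  44.7 231.6] Fbin [ 1.3 -0.2  0.6]
3193 [[26.0, -91.0, 99.0], [74.0, 89.0, 232.0]]
fit z= [ -2.72306999 302.69799323]
lid angle from vertical 19.724506387755156
```

Matches the plan; low force. Continue the arc.

Request:
step_arm(moves=[{"tx": -0.38, "ty": 0, "tz": 0.155, "ax": 0, "ay": 0, "az": 0}, {"tx": -0.38, "ty": 0, "tz": 0.155, "ax": 0, "ay": 0, "az": 0}, {"tx": -0.35, "ty": 0, "tz": 0.22, "ax": 0, "ay": 0, "az": 0}, {"tx": -0.35, "ty": 0, "tz": 0.22, "ax": 0, "ay": 0, "az": 0}])

```text
clock: 38.22
eef_pos: [489.3, -209.7, 212.2]
tcp_rot: [3.132, -0.006, 0.246]
contact_force: [0.7, 0.2, -0.6]
opening: 0.002
grasp_force: 0.5
```

Request:
step_arm(moves=[{"tx": -0.31, "ty": 0, "tz": 0.28, "ax": 0, "ay": 0, "az": 0}, {"tx": -0.31, "ty": 0, "tz": 0.28, "ax": 0, "ay": 0, "az": 0}, {"tx": -0.25, "ty": 0, "tz": 0.33, "ax": 0, "ay": 0, "az": 0}, {"tx": -0.25, "ty": 0, "tz": 0.33, "ax": 0, "ay": 0, "az": 0}])

```text
clock: 38.72
eef_pos: [462.7, -216.8, 181.4]
tcp_rot: [3.132, -0.006, 0.246]
contact_force: [0.4, 0.5, 0.8]
opening: -0.006
grasp_force: 0.4
```

Request:
step_arm(moves=[{"tx": -0.2, "ty": 0, "tz": 0.36, "ax": 0, "ay": 0, "az": 0}, {"tx": -0.2, "ty": 0, "tz": 0.36, "ax": 0, "ay": 0, "az": 0}, {"tx": -0.12, "ty": 0, "tz": 0.39, "ax": 0, "ay": 0, "az": 0}])

```text
clock: 39.1
eef_pos: [450.5, -220.2, 153.6]
tcp_rot: [3.132, -0.006, 0.246]
contact_force: [-0.1, 1.0, 0.5]
opening: 0.003
grasp_force: 0.3
```

```bash
python3 lid.py
```

```text
t 39.1 q [-0.456, 0.289, 1.994, -0.004, 0.847, 0.872] p [450.5, -220.2, 153.6] rpy [3.132, -0.006, 0.246] F [-0.1, 1.0, 0.5] op 0.003 0.3
bin tcp [-25.7  43.8 153.6] Fbin [0.1 1.  0.5]
1169 [[-66.0, -92.0, 99.0], [70.0, 92.0, 138.0]]
fit z= [ -0.28720706 119.44322437]
lid angle from vertical 73.24158981807611
```

Request:
step_arm(moves=[{"tx": -0.1, "ty": 0, "tz": 0.39, "ax": 0, "ay": 0, "az": 0}, {"tx": -0.06, "ty": 0, "tz": 0.35, "ax": 0, "ay": 0, "az": 0}])

```text
clock: 39.4
eef_pos: [447.0, -221.3, 135.1]
tcp_rot: [3.132, -0.007, 0.246]
contact_force: [0.1, -0.3, 1.5]
opening: 0.001
grasp_force: 0.3
```

Request:
step_arm(moves=[{"tx": 0, "ty": 0, "tz": 0.12, "ax": 0, "ay": 0, "az": 0}])

```text
clock: 39.52
eef_pos: [446.8, -221.2, 132.0]
tcp_rot: [3.132, -0.006, 0.246]
contact_force: [-0.6, 0.6, 1.3]
opening: -0.002
grasp_force: 0.3
```

Request:
step_arm(moves=[{"tx": 0, "ty": 0, "tz": 0.06, "ax": 0, "ay": 0, "az": 0}])

```text
clock: 39.65
eef_pos: [447.1, -221.2, 131.0]
tcp_rot: [3.132, -0.006, 0.246]
contact_force: [0.0, 0.4, 0.7]
opening: 0.003
grasp_force: 0.2
```

Request:
step_arm(moves=[{"tx": 0, "ty": 0, "tz": 0.06, "ax": 0, "ay": 0, "az": 0}])

```text
clock: 39.78
eef_pos: [447.3, -221.3, 129.8]
tcp_rot: [3.132, -0.007, 0.246]
contact_force: [-0.2, 0.9, 0.7]
opening: 0.003
grasp_force: 0.2
```

Request:
step_arm(moves=[{"tx": 0, "ty": 0, "tz": 0.06, "ax": 0, "ay": 0, "az": 0}])

```text
clock: 39.9
eef_pos: [447.3, -221.3, 128.3]
tcp_rot: [3.132, -0.007, 0.246]
contact_force: [-0.4, -0.9, 0.3]
opening: 0.001
grasp_force: 0.2
```

Request:
step_arm(moves=[{"tx": 0, "ty": 0, "tz": 0.06, "ax": 0, "ay": 0, "az": 0}])

```text
clock: 40.02
eef_pos: [447.3, -221.3, 126.8]
tcp_rot: [3.132, -0.007, 0.246]
contact_force: [0.1, -0.4, 1.0]
opening: -0.0
grasp_force: 0.2
```

Request:
step_arm(moves=[{"tx": 0, "ty": 0, "tz": 0.05, "ax": 0, "ay": 0, "az": 0}])

```text
clock: 40.15
eef_pos: [447.2, -221.3, 125.4]
tcp_rot: [3.132, -0.007, 0.246]
contact_force: [0.7, -0.1, 0.5]
opening: 0.001
grasp_force: 0.2
```

Request:
step_arm(moves=[{"tx": 0, "ty": 0, "tz": 0.05, "ax": 0, "ay": 0, "az": 0}])

```text
clock: 40.28
eef_pos: [447.2, -221.3, 124.2]
tcp_rot: [3.132, -0.007, 0.246]
contact_force: [-0.1, -1.3, 0.8]
opening: 0.005
grasp_force: 0.2
```

```bash
python3 lid.py
```

```text
t 40.27 q [-0.461, 0.332, 2.019, -0.004, 0.779, 0.868] p [447.2, -221.3, 124.2] rpy [3.132, -0.007, 0.246] F [-0.1, -1.3, 0.8] op 0.005 0.2
bin tcp [-29.2  43.5 124.2] Fbin [-0.4 -1.2  0.8]
1896 [[-73.0, -92.0, 96.0], [69.0, 91.0, 102.0]]
fit z= [-2.44282798e-02  9.87661211e+01]
lid angle from vertical 67.0251206586063
```

Request:
step_arm(moves=[{"tx": 0, "ty": 0, "tz": 0.06, "ax": 0, "ay": 0, "az": 0}])

```text
clock: 40.45
eef_pos: [447.2, -221.4, 122.7]
tcp_rot: [3.132, -0.007, 0.246]
contact_force: [-0.0, -1.1, 0.1]
opening: 0.002
grasp_force: 0.2
```

Request:
step_arm(moves=[{"tx": 0, "ty": 0, "tz": 0.05, "ax": 0, "ay": 0, "az": 0}])

```text
clock: 40.58
eef_pos: [447.2, -221.4, 121.4]
tcp_rot: [3.132, -0.007, 0.246]
contact_force: [-1.3, 0.1, 10.8]
opening: -0.001
grasp_force: 5.4
```

Request:
step_arm(moves=[{"tx": 0, "ty": 0, "tz": 0.04, "ax": 0, "ay": 0, "az": 0}])

```text
clock: 40.7
eef_pos: [447.3, -221.4, 121.3]
tcp_rot: [3.132, -0.007, 0.246]
contact_force: [-6.2, 2.2, 23.4]
opening: 0.003
grasp_force: 11.5
```

```bash
python3 lid.py
```

```text
t 40.7 q [-0.461, 0.337, 2.02, -0.005, 0.773, 0.868] p [447.3, -221.4, 121.3] rpy [3.132, -0.007, 0.246] F [-6.2, 2.2, 23.4] op 0.003 11.5
bin tcp [-29.2  43.4 121.3] Fbin [-5.5  3.6 23.4]
1865 [[-70.0, -92.0, 94.0], [70.0, 89.0, 100.0]]
fit z= [-1.84280648e-03  9.69440383e+01]
lid angle from vertical 10.201881254308073
```

Lid is shut against its stop (slope ≈ 0.002). Rise clear, check, and hand in.

Request:
step_arm(moves=[{"tx": 0, "ty": 0, "tz": -0.3, "ax": 0, "ay": 0, "az": 0}, {"tx": 0, "ty": 0, "tz": -0.8, "ax": 0, "ay": 0, "az": 0}, {"tx": 0, "ty": 0, "tz": -1, "ax": 0, "ay": 0, "az": 0}, {"tx": 0, "ty": 0, "tz": -1, "ax": 0, "ay": 0, "az": 0}, {"tx": 0, "ty": 0, "tz": 0, "ax": 0, "ay": 0, "az": 0}])

```text
clock: 41.38
eef_pos: [447.7, -221.3, 199.7]
tcp_rot: [3.129, -0.009, 0.246]
contact_force: [-0.4, 0.2, 0.8]
opening: 0.002
grasp_force: 0.0
```

```bash
python3 lid.py && python3 -c "
from h import *
print(workorder.sign_off())"
```

```text
t 41.38 q [-0.46, 0.218, 1.963, -0.004, 0.945, 0.867] p [447.7, -221.3, 199.7] rpy [3.129, -0.009, 0.246] F [-0.4, 0.2, 0.8] op 0.002 0.0
bin tcp [-28.7  43.4 199.7] Fbin [-0.3  0.3  0.8]
2567 [[-70.0, -91.0, 94.0], [70.0, 90.0, 100.0]]
fit z= [-1.96537624e-03  9.69449047e+01]
lid angle from vertical 29.94473948544422
the job is handed in; nothing more can be done
None
```

The lump and the charcoal block are in the waste bin with the lid shut (measured slope about 0.002 rad); I handed the job in at about 41 s of the 70 s, but sign-off returned no verdict, and I did not measure whether the roof brick shifted when the gripper twice brushed the hearth at about 30 N.

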